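# Load the label printer with the roll from the back of the spindle

## Task

Load the narrow label roll, which hangs innermost on the spindle, into the open label printer. Slide the end stop off the spindle and stand it in the tray's small well, then slide off the two wider rolls and park them on edge in the tray's long channel, and lay the narrow roll on the support rollers of the printer's bay, between the paper guides. Then hang the two wider rolls and the end stop back on the spindle where each was before, and do not disturb the bottles and the vial standing about.

Things in the scene. Friction and masses are not known exactly. Their poses are not given: they have to be found in the camera images.
- narrow_roll_centre (a point): The roll to load: the narrowest label roll, 24 mm wide, outer diameter 58 mm, about 55 g, hangs innermost (next to the upright) on the spindle; plain white paper on a cardboard core with a 26 mm bore through it. The point is the roll's centre, on its axis; x runs along the axis.
- middle_roll_centre (a point): Label roll of middle width, 36 mm wide, outer diameter 54 mm, about 70 g, hangs on the spindle outside the narrow roll (first or second from it, it varies); plain white paper on a cardboard core with a 26 mm bore through it. The point is the roll's centre, on its axis; x runs along the axis.
- wide_roll_centre (a point): The widest label roll, 50 mm wide, outer diameter 64 mm, about 125 g, hangs on the spindle outside the narrow roll (first or second from it, it varies); plain white paper on a cardboard core with a 26 mm bore through it. The point is the roll's centre, on its axis; x runs along the axis.
- end_stop_centre (a point): Slip-on end stop, a loose black plastic block hanging outermost on the spindle: 20 mm thick along the spindle (its x), 36 mm wide (its y), 52 mm tall (its z), about 45 g, with a 20 mm round hole along x whose centre lies 10 mm above this point. This point is the block's centre, half-way up. It has a flat foot and stands by itself.
- spindle_tip (a point): Free end of the spindle: level 12 mm steel rod on a fixed stand, its axis 100 mm above the bench. Point on the rod's axis at its tip, which points to the robot; x runs along the rod to the upright (192 mm from the tip, 70 wide, 120 tall). All slides freely; rolls hang with centre 7 mm below the axis, the end stop's centre 14 mm below. Along x: stop at about 27 mm, wider rolls 70 and 121, narrow roll 166.
- tray_mid (a point): Fixed blue tray, 250 (x) by 90 mm (y). Point on its 3 mm floor, at the middle. Well for the end stop: x -122 to -58, y +-42 mm, rims 5 mm above floor; a stop standing there has its centre 26 mm up. Channel: x -53 to 121 mm, two lips along x, 38 mm apart (50 outside), 11 mm high; a roll stands on edge on both lips, axis along x, centre 37 mm above the point (wide roll), 30 mm (middle roll).
- bay (a point): Bay of the fixed grey label printer, lid up at +x, 90 mm off, leaning out, top 270 mm above bench. Point: centre of the narrow roll when loaded; y: the roll's axis; z up. Two 10 mm steel rollers along y at x = +-20, axes 27.5 mm below; paper guides at y = +-20 (36 mm long in x, tops 2 mm above point). Bay 136 (x) by 126 mm (y), floor 33 mm below the point, rim 22 mm above.
- amber_bottle: Bystander: amber glass bottle with black cap, 52 mm diameter, 105 mm tall; origin at the centre of its underside.
- clear_bottle: Bystander: clear glass bottle with blue cap, 56 mm diameter, 105 mm tall; origin at the centre of its underside.
- vial: Bystander: small clear glass vial with white cap, 28 mm diameter, 60 mm tall; origin at the centre of its underside.
Not all that is in view belongs to the job. What is shaped like the part that bears middle_roll_centre but green or orange is not meant.

How it is judged:
By the outcome, as a careful person would: the job done as asked, in the order asked, and still so for the second after the job is handed in, with the robot touching nothing.
It also fails if it takes over 147 s, if anything falls off the work surface, if the arm or the gripper's body presses on something with over 40 N, if the wrist force passes 120 N, or if a joint passes its speed limit or range.

## Robot

A 6-joint arm with a two-finger parallel gripper is mounted at the origin on the work surface. World frame = base frame: x ahead of the robot, y to its left, z up, the work surface at z = 0. Lengths are in m, angles in rad, forces in N, time in s.
With the tool pointing down it reaches from about 0.375 to 0.9 m from the base axis. Payload 3.1 kg.
Tool frame: the origin (TCP) lies on the front face of the gripper's body, between the roots of the fingers; the fingertips stand 73 mm ahead of it and the grasp point (between the pads) lies 54 mm ahead of it (manip.tips_ahead is the distance from the TCP to the fingertips, in m); z points along the fingers, y is the line along which they close (so a half turn about z gives the same grasp; the last joint's range is limited). The gripper opens to 85 mm and grips with 20 to 120 N. Pads are 22 mm wide; open, the fingers measure 114 mm over their backs; the gripper's body (76 mm by 85 mm) begins 54 mm behind the grasp point. The pads swing forward as they close: fully open they stand 13 mm farther back than shut.
Start: joints at [1.089, 0.527, 1.433, -0, 1.181, -0.178], TCP at [0.187, 0.596, 0.304] pointing down, gripper open.
Joint ranges: [-3.08, 3.08], [-0.75, 2.2], [0.22, 2.44], [-1.43, 4.57], [0, 2.65], [-2.85, 2.85]. Speed limits (rad/s): [2.79, 2.79, 3.14, 3.14, 3.14, 3.14].

## Interface

Orientations are given as a unit quaternion [x, y, z, w].
In Python, from station import sense, eyes, workorder, manip gives the robot as it stands.
- The arm moves only by the shell command python3 -m inch 'ROWS' [OPENING] [FORCE]. ROWS is JSON, a list of rows, each an object of numbers: "dx", "dy", "dz": the shift along the tool's x, y, z in cm; "wx", "wy", "wz": the turn, a rotation vector about the tool's x, y, z in degrees. In form: [{"dx": .., "dy": .., "dz": .., "wx": .., "wy": .., "wz": ..}, ...]. A call has 1 to 10 rows; each row shifts and turns the commanded pose from where the row before left it, along the tool's axes as they then stand; what a row does not reach is not made up. A row lasts 1/8 s, in which the tool goes at most 62.5 mm and 10.7 degrees, less where a joint would pass 70% of its speed; a pose out of reach is approached as far as the arm can. A call with a gripper value outside its range is refused whole. OPENING is the opening, from 0 (shut) to 1 (fully open), set as the call begins (- or left out, the last holds). The fingers move at their own pace and stop on an object; FORCE is the grip in N (left out, the last holds). Time passes only in rows, so rows that do not move let the fingers close. It gives the time, the measured TCP pose, the force, the opening and the grip force at its end, in the units of the state.
- sense(): the state, without advancing time (a new reading comes with each control period).
- eyes.snapshot(name): name is "scene" or "side" or "wrist"; returns the picture (400x640x3 uint8, red, green, blue); there is no depth.
- eyes.camera_params(name): a dict with "fx", "fy", "cx", "cy" (pixels), "rvec" (rotation vector, rad) and "tvec" (3), from world to camera coordinates, as OpenCV has them. Camera axes: x right, y down, z forward; pixel columns grow to the right and rows downward; lengths in m; the calibration is good to about 2 mm. A picture is of the moment at which its call begins: read the wrist's pose just before it. camera_params takes no time and is no camera call; for the wrist camera it gives the pose at the moment of the call.
- workorder.sign_off(): hands the job in; it is judged then, once.
The state is a dict: "t": time; "q": joint angles; "qd": joint speeds; "tau": joint torques, N m; "tcp_pos": TCP position; "tool_rot": TCP orientation; "force": force on the tool from outside, world axes, zero at the start; "ft_torque": the same for the moment, N m; "finger_gap": opening from 0.0 (shut) to 1.0 (fully open); "gripper_force": force on a finger pad.
Only numpy, scipy, OpenCV 4.12 (cv2) and the standard library are available. Lean on these libraries where they do the work, as an engineer would, in place of code of your own. Each camera call takes 0.05 s, during which the arm holds its last target. There are 200 camera calls.

## Working session

There is one attempt and no reset: what is moved stays moved. The work goes in short steps, Python scripts to look and compute and a shell command to move; the robot and the scene stay as the last step left them, time stands still between calls to the robot, and variables do not carry over. Pictures are saved under pics/ and viewed, at most 14 in all, crops included, and the job is handed in when it is done.

```bash
ls; mkdir -p pics; python3 - <<'E'
from station import sense, eyes
import cv2
print(sense())
for n in("scene","side","wrist"):
    print(n,eyes.camera_params(n))
    cv2.imwrite(f"pics/{n}0.png",eyes.snapshot(n)[:,:,::-1])
E
```

```text
pics
{'t': 0.0, 'q': array([ 1.08848261e+00,  5.28462451e-01,  1.43390055e+00,  8.15658372e-07,
        1.18138179e+00, -1.78489083e-01]), 'qd': array([ 0.00079606,  0.00128335, -0.0003014 , -0.00181639,  0.00097523,
       -0.00051037]), 'tau': array([ 5.37835632e-06, -4.42350805e+01, -1.78026634e+01, -2.96922262e-04,
        8.52860481e-03,  1.76902478e-05]), 'tcp_pos': array([0.18668558, 0.59588495, 0.30293628]), 'tool_rot': array([ 1.51328769e-01,  9.88482901e-01, -1.01774551e-03, -3.49458356e-04]), 'force': array([-0.20086096, -0.37311129, -0.21948943]), 'ft_torque': array([-0.00360572, -0.00391074, -0.00555253]), 'gripper_force': 0.0, 'finger_gap': 1.0011824920049661}
scene {'fx': 455.0981500091128, 'fy': 455.0981500091128, 'cx': 315.35526489720746, 'cy': 203.95990723865395, 'rvec': array([ 0.92276057,  2.41038998, -1.17155247]), 'tvec': array([ 0.40547879, -0.13869567,  1.48520847])}
side {'fx': 397.31186571424854, 'fy': 397.31186571424854, 'cx': 320.78348201752436, 'cy': 200.94133183201194, 'rvec': array([ 2.23823225, -0.76659179,  0.35347764]), 'tvec': array([-0.42176527,  0.3017269 ,  0.76743944])}
wrist {'fx': 319.3165976306884, 'fy': 319.3165976306884, 'cx': 315.0030407806077, 'cy': 196.14785021634725, 'rvec': array([-2.34123689, -1.72099141, -0.24108832]), 'tvec': array([-0.6237855 , -0.03662138,  0.37720014])}
```

View pics/scene0.png

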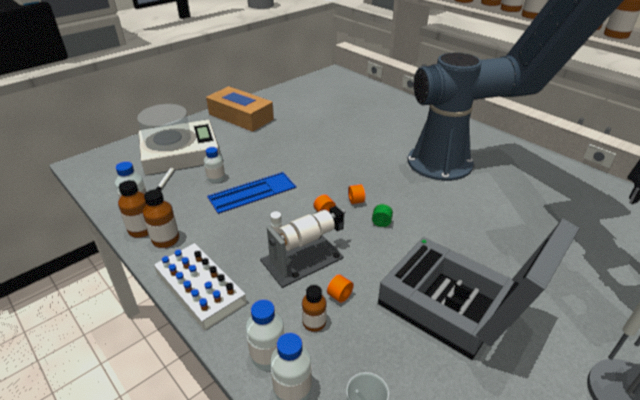

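View pics/side0.png

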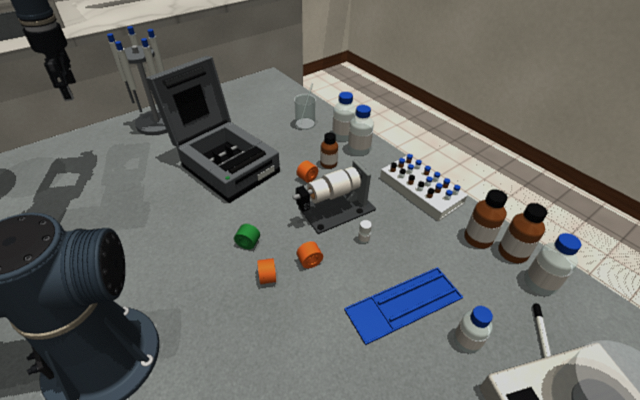

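Scene view: the spindle's white rolls are at (310,230), black end stop (340,217), tray (252,192), printer bay (455,290), amber bottle (315,308), clear bottle (213,165), vial (277,225). Lookalikes: orange rolls (324,205), (357,194), (340,288); green (382,215) – not meant. Side view: stop (303,198), rolls (335,185), tray (404,304), bay (232,160), vial (365,232). Close crops next.

```bash
cat > h.py <<'E'
import numpy as np, cv2
from station import sense, eyes
from scipy.spatial.transform import Rotation as R
def KRt(c):
    K=np.array([[c['fx'],0,c['cx']],[0,c['fy'],c['cy']],[0,0,1]]); return K,R.from_rotvec(c['rvec']).as_matrix(),np.array(c['tvec'])
def proj(c,p):
    K,r,t=KRt(c); q=K@(r@np.array(p)+t); return q[:2]/q[2]
def ray(c,uv):
    K,r,t=KRt(c); d=r.T@np.linalg.solve(K,[uv[0],uv[1],1]); return -r.T@t,d/np.linalg.norm(d)
def onz(c,uv,z):
    o,d=ray(c,uv); return o+d*(z-o[2])/d[2]
def tri(obs):
    A=np.zeros((3,3));b=np.zeros(3)
    for c,uv in obs:
        o,d=ray(c,uv);P=np.eye(3)-np.outer(d,d);A+=P;b+=P@o
    x=np.linalg.solve(A,b); return x,[np.round(proj(c,x)-uv,1) for c,uv in obs]
E
python3 - <<'E'
import cv2,numpy as np
a=cv2.imread('pics/scene0.png');b=cv2.imread('pics/side0.png')
z=lambda i,x,y,w,h,s:cv2.resize(i[y:y+h,x:x+w],None,fx=s,fy=s,interpolation=cv2.INTER_CUBIC)
cv2.imwrite('pics/c1.png',np.hstack([z(a,255,195,100,90,4),z(b,285,150,100,90,4)]))
cv2.imwrite('pics/c2.png',np.vstack([np.hstack([z(a,375,230,130,100,3),z(b,170,120,130,100,3)]),np.hstack([z(a,190,160,130,65,3),z(b,340,260,130,65+20,3)[:195]])]))
E
```

```text
(no output)
```

View pics/c1.png

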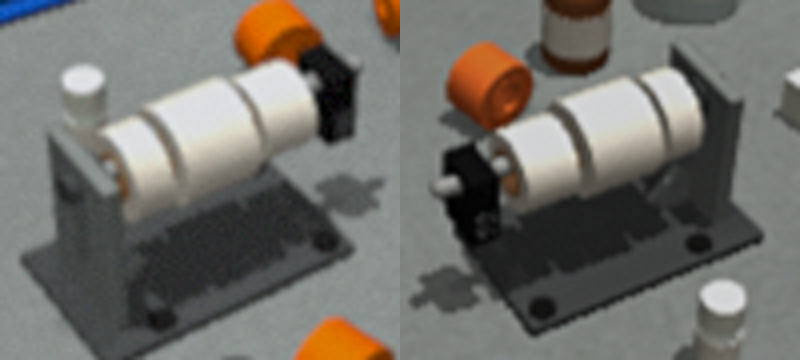

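View pics/c2.png

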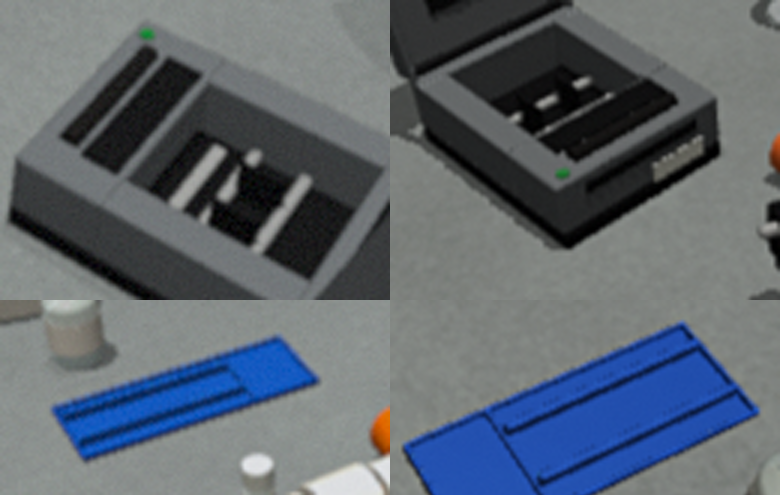

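Crops confirm the order from the tip: stop, middle, wide, narrow (innermost, next to the upright). The tip is at scene (344,210) / side (294,197), the vial stands close beside the upright, and the tray's well is at its end near the robot.

```bash
python3 - <<'E'
from h import *
np.set_printoptions(precision=4,suppress=True)
S=eyes.camera_params('scene');D=eyes.camera_params('side')
s=lambda x,y:(255+x/4,195+y/4); d=lambda x,y:(285+(x-400)/4,150+y/4)
p=lambda n,a,b:print(n,*tri([(S,a),(D,b)]))
p('tip',s(358,62),d(437,187))
p('upright top a',s(52,130),d(740,100)); p('uprt b',s(120,190),d(675,48))
p('vialtop',s(84,75),d(722,293))
q=lambda x,y:(375+x/3,230+y/3); r=lambda x,y:(170+(x-390)/3,120+y/3)
p('rim-x near',q(212,80),r(555,162)); p('rim -x far',q(105,195),r(680,88));p('led',q(147,34),r(562,173))
a=[(208.3,196),(218.3,213.3),(282.7,172.3),(296,187)]; b=[(437.7,267.7),(462,297),(345,310)]
for u in a: print('trayS',onz(S,u,.008))
for u in b: print('trayD',onz(D,u,.008))
for u in [(261.2,259.5),(343,257.5)]: print('baseS',onz(S,u,.008))
for u in [(317.5,233),(376.2,209.2)]: print('baseD',onz(D,u,.008))
for n,u,v in [('amber',(315,292),(329,136)),('clear',(212,152),(481,314))]: p(n,u,v)
p('orange1 near spindle scene340,288',(340,288),(307,170));p('o2',(324,205),(310,254));p('o3',(357,194),(267,270));p('g',(382,215),(248,236))
print(R.from_quat(sense()['tool_rot']).as_matrix())
c=eyes.camera_params('wrist');K,rr,t=KRt(c);T=R.from_quat(sense()['tool_rot']).as_matrix()
print('cam in tool',T.T@(-rr.T@t-sense()['tcp_pos']),T.T@rr.T)
E
```

```text
tip [0.4978 0.0573 0.0997] [array([-0.3,  0. ]), array([-0.3, -0. ])]
upright top a [ 0.687  -0.0053  0.1143] [array([-0.4, -0. ]), array([-0.4,  0. ])]
uprt b [0.6895 0.0598 0.1134] [array([-0.8, -0. ]), array([-0.7,  0. ])]
vialtop [ 0.6039 -0.0865  0.0601] [array([-0.2, -0. ]), array([-0.3,  0. ])]
rim-x near [0.419  0.2953 0.0568] [array([-6. ,  1.7]), array([-5.1, -1.7])]
rim -x far [0.569  0.3146 0.0596] [array([-5.3,  1. ]), array([-3.8, -1. ])]
led [0.4161 0.2446 0.0738] [array([-0.1,  0. ]), array([-0.1, -0. ])]
trayS [ 0.6638 -0.336   0.008 ]
trayS [ 0.6851 -0.2478  0.008 ]
trayS [ 0.4256 -0.2858  0.008 ]
trayS [ 0.4448 -0.1977  0.008 ]
trayD [ 0.6796 -0.2608  0.008 ]
trayD [ 0.66   -0.3451  0.008 ]
trayD [ 0.4352 -0.2124  0.008 ]
baseS [ 0.7036 -0.0218  0.008 ]
baseS [0.5484 0.1089 0.008 ]
baseD [ 0.5224 -0.0059  0.008 ]
baseD [ 0.6995 -0.0343  0.008 ]
amber [0.7263 0.2043 0.0994] [array([-0.2,  0. ]), array([-0.1, -0. ])]
clear [ 0.5924 -0.4098  0.0955] [array([-0.4, -0.1]), array([-0.7,  0.1])]
orange1 near spindle scene340,288 [0.6356 0.1879 0.0284] [array([ 0.2, -0. ]), array([0.2, 0. ])]
o2 [ 0.4578 -0.0596  0.0272] [array([-0.,  0.]), array([-0., -0.])]
o3 [ 0.3534 -0.0354  0.0259] [array([-0.5,  0.1]), array([-0.6, -0.1])]
g [0.3715 0.0766 0.0266] [array([-0.4,  0.1]), array([-0.5, -0.1])]
[[-0.9542  0.2991 -0.0008]
 [ 0.2991  0.9542 -0.0016]
 [ 0.0003 -0.0017 -1.    ]]
cam in tool [ 0.0693 -0.0005 -0.0689] [[ 0.0006 -0.961  -0.2766]
 [ 1.      0.0003  0.001 ]
 [-0.0009 -0.2766  0.961 ]]
```

```bash
cat >> h.py <<'E'
def go(x,y,z,yaw=None):
    "print delta (cm, tool axes after yaw) to TCP x,y,z; yaw = world deg of tool -x axis"
    s=sense();T=R.from_quat(s['tool_rot']);m=T.as_matrix()
    cur=np.degrees(np.arctan2(-m[1,0],-m[0,0]))
    tilt=T.inv().apply(np.cross(m[:,2],[0,0,-1]))
    yaw=cur if yaw is None else yaw; w=(yaw-cur)
    a=np.radians(yaw); X=np.array([-np.cos(a),-np.sin(a),0]);Z=np.array([0,0,-1.]);Y=np.cross(Z,X)
    d=np.array([x,y,z])-s['tcp_pos']
    print('t %.2f tcp'%s['t'],s['tcp_pos'].round(4),'yaw %.2f'%cur,'tilt',np.degrees(tilt).round(2),'| wz %.2f  d'%-w,(100*np.array([d@X,d@Y,d@Z])).round(2),'F',s['force'].round(1),'gap %.3f gf %.1f'%(s['finger_gap'],s['gripper_force']))
E
python3 -m inch '[{"dz":-4,"wz":-4.2},{"dz":-4,"wz":-4.2},{"dx":-3.94,"dy":-2.24},{"dx":-3.94,"dy":-2.24},{"dx":-3.94,"dy":-2.24},{"dx":-3.94,"dy":-2.24},{"dx":-3.94,"dy":-2.24},{"dx":-3.94,"dy":-2.24},{"dx":-3.94,"dy":-2.24},{"dx":-3.94,"dy":-2.24}]'
python3 -m inch '[{},{}]'
python3 - <<'E'
from h import *
go(.585,.045,.36,-9)
np.save('pics/wA.npy',eyes.camera_params('wrist'),allow_pickle=True)
cv2.imwrite('pics/wA.png',eyes.snapshot('wrist')[:,:,::-1])
E
```

```text
t 0.15 tcp [0.1867 0.596  0.3031] yaw -17.41 tilt [-0.1  -0.02 -0.  ] | wz -8.41  d [-47.96 -48.19  -5.69] F [-0.1 -0.3 -1.1] gap 0.996 gf 0.0invalid input at $[0]: expected keys dx, dy, dz, wx, wy, wz
invalid input at $[0]: expected keys dx, dy, dz, wx, wy, wz
```

View pics/wA.png

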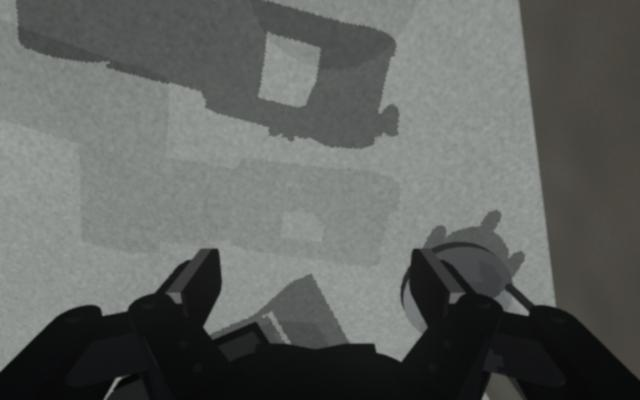

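That wrist view showed only bench, shadows and a flask: the rows were refused because every key is needed. I'm resending the move.

```bash
python3 -m inch '[{"dx":0,"dy":0,"dz":-4.5,"wx":0,"wy":0,"wz":-4.2},{"dx":0,"dy":0,"dz":-4.5,"wx":0,"wy":0,"wz":-4.2},{"dx":-4.7,"dy":-2.25,"dz":0,"wx":0,"wy":0,"wz":0},{"dx":-4.7,"dy":-2.25,"dz":0,"wx":0,"wy":0,"wz":0},{"dx":-4.7,"dy":-2.25,"dz":0,"wx":0,"wy":0,"wz":0},{"dx":-4.7,"dy":-2.25,"dz":0,"wx":0,"wy":0,"wz":0},{"dx":-4.7,"dy":-2.25,"dz":0,"wx":0,"wy":0,"wz":0},{"dx":-4.7,"dy":-2.25,"dz":0,"wx":0,"wy":0,"wz":0},{"dx":-4.7,"dy":-2.25,"dz":0,"wx":0,"wy":0,"wz":0},{"dx":-4.7,"dy":-2.25,"dz":0,"wx":0,"wy":0,"wz":0}]'
python3 -m inch '[{"dx":0,"dy":0,"dz":0,"wx":0,"wy":0,"wz":0},{"dx":0,"dy":0,"dz":0,"wx":0,"wy":0,"wz":0}]'
python3 - <<'E'
from h import *
go(.63,.04,.36,-9)
np.save('pics/wA.npy',eyes.camera_params('wrist'),allow_pickle=True)
cv2.imwrite('pics/wA.png',eyes.snapshot('wrist')[:,:,::-1])
E
```

```text
t: 1.45
tcp_pos: [0.5313, 0.3586, 0.3936]
tool_rot: [0.079, 0.997, -0.0, -0.0]
force: [0.5, 0.3, -0.6]
finger_gap: 1.0
gripper_force: 0.0
t: 1.7
tcp_pos: [0.5297, 0.3597, 0.3934]
tool_rot: [0.079, 0.997, -0.0, -0.001]
force: [-0.2, -0.8, -0.2]
finger_gap: 1.0
gripper_force: 0.0
t 1.70 tcp [0.5297 0.3597 0.3934] yaw -9.04 tilt [-0.02 -0.09 -0.  ] | wz -0.04  d [-14.91 -30.     3.34] F [-0.2 -0.8 -0.2] gap 1.000 gf 0.0
```

View pics/wA.png

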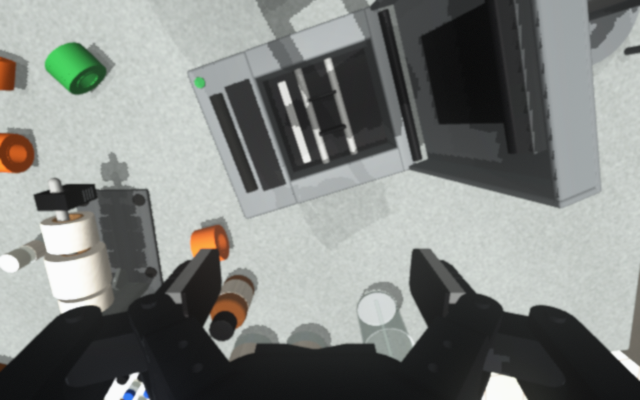

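The wrist view shows the bay at rim corners about (262,80), (370,42), (398,143), (290,178), with bars inside. I need a crop to tell the rollers from the guides. The spindle is at lower left, with stop (65,197), middle (65,235), wide (78,270).

```bash
python3 -c "
import cv2
i=cv2.imread('pics/wA.png')[20:200,230:430];cv2.imwrite('pics/c3.png',cv2.resize(i,None,fx=3.3,fy=3.3,interpolation=cv2.INTER_CUBIC))"
python3 -m inch '[{"dx":-1.9,"dy":-3.75,"dz":0.4,"wx":0,"wy":0,"wz":0},{"dx":-1.9,"dy":-3.75,"dz":0.4,"wx":0,"wy":0,"wz":0},{"dx":-1.9,"dy":-3.75,"dz":0.4,"wx":0,"wy":0,"wz":0},{"dx":-1.9,"dy":-3.75,"dz":0.4,"wx":0,"wy":0,"wz":0},{"dx":-1.9,"dy":-3.75,"dz":0.4,"wx":0,"wy":0,"wz":0},{"dx":-1.9,"dy":-3.75,"dz":0.4,"wx":0,"wy":0,"wz":0},{"dx":-1.9,"dy":-3.75,"dz":0.4,"wx":0,"wy":0,"wz":0},{"dx":-1.9,"dy":-3.75,"dz":0.4,"wx":0,"wy":0,"wz":0},{"dx":0,"dy":0,"dz":0,"wx":0,"wy":0,"wz":0},{"dx":0,"dy":0,"dz":0,"wx":0,"wy":0,"wz":0}]'
python3 - <<'E'
from h import *
np.save('pics/wB.npy',eyes.camera_params('wrist'),allow_pickle=True)
go(0.63,.04,.36,-9)
cv2.imwrite('pics/wB.png',eyes.snapshot('wrist')[:,:,::-1])
E
```

```text
t: 3.0
tcp_pos: [0.6326, 0.0412, 0.362]
tool_rot: [0.078, 0.997, 0.0, -0.0]
force: [-0.1, -0.5, -1.1]
finger_gap: 1.0
gripper_force: 0.0
t 3.00 tcp [0.6326 0.0412 0.362 ] yaw -8.93 tilt [ 0.04 -0.04 -0.  ] | wz 0.07  d [ 0.24 -0.16  0.2 ] F [-0.1 -0.5 -1.1] gap 1.000 gf 0.0
```

View pics/c3.png

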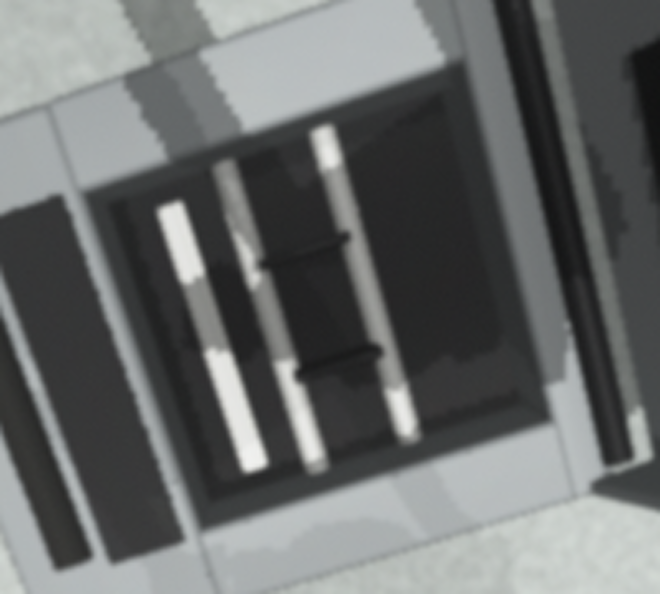

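View pics/wB.png

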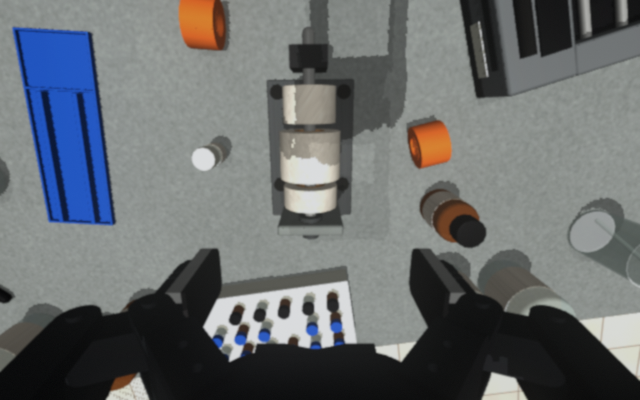

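Crop c3: the rollers are the second and third bars, ends (225,165)-(318,470) and (322,130)-(408,440). The dark guides span between them, (255,262)-(350,238) and (295,372)-(382,350). View wB, from above: tip (308,30), stop (309,57), middle roll (310,104), wide (310,157), narrow (310,198), and tray corners (13,28), (90,32), (114,223), (50,222).

```bash
cat > m.py <<'E'
from h import *
np.set_printoptions(precision=4,suppress=True)
A=np.load('pics/wA.npy',allow_pickle=True).item();B=np.load('pics/wB.npy',allow_pickle=True).item()
S=eyes.camera_params('scene');D=eyes.camera_params('side')
print('tip',tri([(S,(344.5,210.5)),(D,(294.2,196.8)),(B,(308,30))]))
for n,uv,z in [('tip',(308,30),.1),('stop',(309,57),.112),('mid c',(309.5,104),.1),('wide c',(309.5,157),.1),('nar c',(310,198),.1)]: print(n,onz(B,uv,z))
for n,r0,r1,z in [('stop',45,72,.112),('mid',84,125,.12),('wide',129,184,.125),('nar',186,212,.122)]: print(n,onz(B,(310,r0),z),onz(B,(310,r1),z))
print('upright',onz(B,(310,225),.12))
for u in [(13,28),(90,32),(114,223),(50,222)]: print('tray',onz(B,u,.008))
f=lambda x,y:(230+x/3.3,20+y/3.3)
c=[onz(A,f(*u),.074) for u in [(85,190),(462,65),(550,415),(203,527)]]
print('rim',np.array(c),'sides',[np.linalg.norm(c[i]-c[i-1]) for i in range(4)],'mean',np.mean(c,0))
g=[onz(A,f(*u),.054) for u in [(255,262),(350,238),(295,372),(382,350)]]; print('guides',np.array(g),np.mean(g,0))
r=[onz(A,f(*u),.0275) for u in [(225,165),(318,470),(322,130),(408,440)]]; print('rollers',np.array(r),np.mean(r,0),'dirs',np.degrees([np.arctan2(*(r[1]-r[0])[1::-1]),np.arctan2(*(r[3]-r[2])[1::-1])]))
E
python3 m.py
```

```text
tip (array([0.4971, 0.0565, 0.0997]), [array([-0.4, -0.2]), array([-0.3,  0.2]), array([0.9, 0.3])])
tip [0.4968 0.0557 0.1   ]
stop [0.5216 0.0528 0.112 ]
mid c [0.5629 0.0465 0.1   ]
wide c [0.6152 0.038  0.1   ]
nar c [0.6592 0.0315 0.1   ]
stop [0.5118 0.0554 0.112 ] [0.5346 0.0517 0.112 ]
mid [0.5455 0.05   0.12  ] [0.582  0.0442 0.12  ]
wide [0.5853 0.0437 0.125 ] [0.6378 0.0352 0.125 ]
nar [0.6406 0.0348 0.122 ] [0.6676 0.0304 0.122 ]
upright [0.6824 0.028  0.12  ]
tray [ 0.4216 -0.2911  0.008 ]
tray [ 0.4399 -0.2018  0.008 ]
tray [ 0.6791 -0.253   0.008 ]
tray [ 0.6637 -0.3415  0.008 ]
rim [[0.4211 0.3079 0.074 ]
 [0.4022 0.4413 0.074 ]
 [0.5239 0.4604 0.074 ]
 [0.5454 0.3272 0.074 ]] sides [np.float64(0.12574484454576168), np.float64(0.134721432290721), np.float64(0.12310660620399992), np.float64(0.13490415101621522)] mean [0.4731 0.3842 0.074 ]
guides [[0.4535 0.3618 0.054 ]
 [0.4506 0.3978 0.054 ]
 [0.4955 0.3704 0.054 ]
 [0.4926 0.4042 0.054 ]] [0.4731 0.3836 0.054 ]
rollers [[0.4159 0.3557 0.0275]
 [0.539  0.3737 0.0275]
 [0.4094 0.3945 0.0275]
 [0.5324 0.4123 0.0275]] [0.4742 0.3841 0.0275] dirs [8.3136 8.2328]
```

```bash
python3 -m inch '[{"dx":2.7,"dy":-0.15,"dz":3.5,"wx":0,"wy":0,"wz":-0.3},{"dx":2.7,"dy":-0.15,"dz":3.5,"wx":0,"wy":0,"wz":0},{"dx":2.7,"dy":-0.15,"dz":3.5,"wx":0,"wy":0,"wz":0},{"dx":2.8,"dy":-0.15,"dz":3.7,"wx":0,"wy":0,"wz":0},{"dx":0,"dy":0,"dz":2,"wx":0,"wy":0,"wz":0},{"dx":0,"dy":0,"dz":2,"wx":0,"wy":0,"wz":0},{"dx":0,"dy":0,"dz":2,"wx":0,"wy":0,"wz":0},{"dx":0,"dy":0,"dz":2,"wx":0,"wy":0,"wz":0},{"dx":0,"dy":0,"dz":0,"wx":0,"wy":0,"wz":0},{"dx":0,"dy":0,"dz":0,"wx":0,"wy":0,"wz":0}]'
python3 - <<'E'
from h import *
go(.5235,.0517,.14,-8.6)
a=eyes.snapshot('side')[:,:,::-1][130:260,230:410];cv2.imwrite('pics/d1.png',cv2.resize(a,None,fx=4,fy=4,interpolation=cv2.INTER_CUBIC))
E
```

```text
t: 4.3
tcp_pos: [0.5249, 0.0512, 0.1407]
tool_rot: [0.075, 0.997, 0.0, 0.001]
force: [-0.9, 0.1, 0.2]
finger_gap: 1.0
gripper_force: 0.0
t 4.30 tcp [0.5249 0.0512 0.1407] yaw -8.62 tilt [0.01 0.07 0.  ] | wz -0.02  d [0.15 0.03 0.07] F [-0.9  0.1  0.2] gap 1.000 gf 0.0
```

View pics/d1.png

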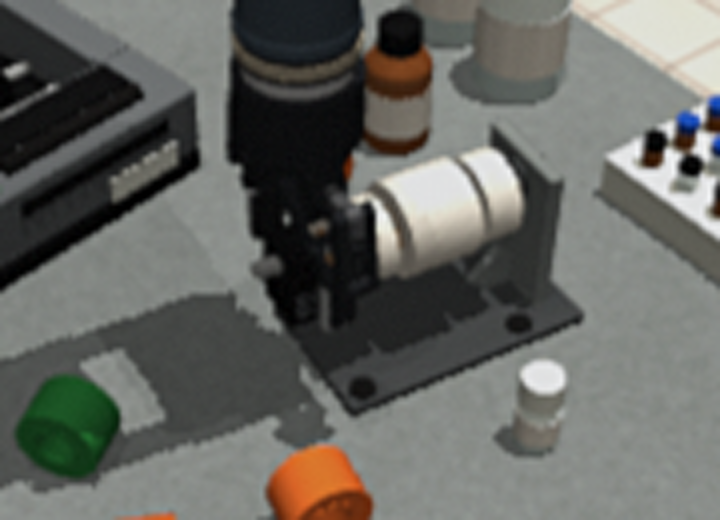

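The side view shows the fingers straddling the black stop at (320,260) of the crop. I'm closing and pulling off.

```bash
python3 -m inch '[{"dx":0,"dy":0,"dz":0,"wx":0,"wy":0,"wz":0},{"dx":0,"dy":0,"dz":0,"wx":0,"wy":0,"wz":0},{"dx":0,"dy":0,"dz":0,"wx":0,"wy":0,"wz":0},{"dx":0,"dy":0,"dz":0,"wx":0,"wy":0,"wz":0},{"dx":0,"dy":0,"dz":0,"wx":0,"wy":0,"wz":0},{"dx":0,"dy":0,"dz":0,"wx":0,"wy":0,"wz":0}]' 0.1 30
python3 -m inch '[{"dx":0,"dy":0,"dz":-0.4,"wx":0,"wy":0,"wz":0},{"dx":1,"dy":0,"dz":0,"wx":0,"wy":0,"wz":0},{"dx":1.5,"dy":0,"dz":0,"wx":0,"wy":0,"wz":0},{"dx":1.5,"dy":0,"dz":0,"wx":0,"wy":0,"wz":0},{"dx":1.5,"dy":0,"dz":0,"wx":0,"wy":0,"wz":0},{"dx":1,"dy":0,"dz":0,"wx":0,"wy":0,"wz":0},{"dx":0,"dy":0,"dz":0,"wx":0,"wy":0,"wz":0}]'
python3 -c "
from h import *
go(.463,-.253,.20,-12)"
```

```text
t: 5.1
tcp_pos: [0.5249, 0.0504, 0.1403]
tool_rot: [0.076, 0.997, 0.0, 0.0]
force: [-0.9, 1.0, 5.9]
finger_gap: 0.416
gripper_force: 33.3
t: 5.98
tcp_pos: [0.4594, 0.0604, 0.1439]
tool_rot: [0.076, 0.997, 0.0, -0.001]
force: [-0.4, -0.4, -0.5]
finger_gap: 0.418
gripper_force: 32.9
t 5.97 tcp [0.4594 0.0604 0.1439] yaw -8.70 tilt [-0.   -0.06  0.  ] | wz 3.30  d [ -6.87 -30.58  -5.61] F [-0.4 -0.4 -0.5] gap 0.418 gf 32.9
```

```bash
python3 -m inch '[{"dx":0,"dy":0,"dz":-2.8,"wx":0,"wy":0,"wz":1.6},{"dx":0,"dy":0,"dz":-2.8,"wx":0,"wy":0,"wz":1.7},{"dx":-1.15,"dy":-5.1,"dz":0,"wx":0,"wy":0,"wz":0},{"dx":-1.15,"dy":-5.1,"dz":0,"wx":0,"wy":0,"wz":0},{"dx":-1.15,"dy":-5.1,"dz":0,"wx":0,"wy":0,"wz":0},{"dx":-1.15,"dy":-5.1,"dz":0,"wx":0,"wy":0,"wz":0},{"dx":-1.15,"dy":-5.1,"dz":0,"wx":0,"wy":0,"wz":0},{"dx":-1.15,"dy":-5.1,"dz":0,"wx":0,"wy":0,"wz":0},{"dx":0,"dy":0,"dz":0,"wx":0,"wy":0,"wz":0},{"dx":0,"dy":0,"dz":0,"wx":0,"wy":0,"wz":0}]'
python3 - <<'E'
from h import *
go(.463,-.253,.085,-12)
for n in("wrist","side"):
    a=eyes.snapshot(n)[:,:,::-1]; cv2.imwrite(f'pics/{n}E.png',a)
a=cv2.imread('pics/wristE.png');b=cv2.imread('pics/sideE.png')
cv2.imwrite('pics/E.png',np.hstack([a[:, 100:540],cv2.resize(b[200:400,300:480],None,fx=2,fy=2)]))
E
```

```text
t: 7.22
tcp_pos: [0.4639, -0.2532, 0.1997]
tool_rot: [0.105, 0.994, 0.0, -0.0]
force: [-0.3, 0.4, 0.6]
finger_gap: 0.418
gripper_force: 32.8
t 7.22 tcp [ 0.4639 -0.2532  0.1997] yaw -12.06 tilt [ 0.04 -0.05  0.  ] | wz -0.06  d [ 0.1   0.   11.47] F [-0.3  0.4  0.6] gap 0.418 gf 32.8
```

View pics/E.png

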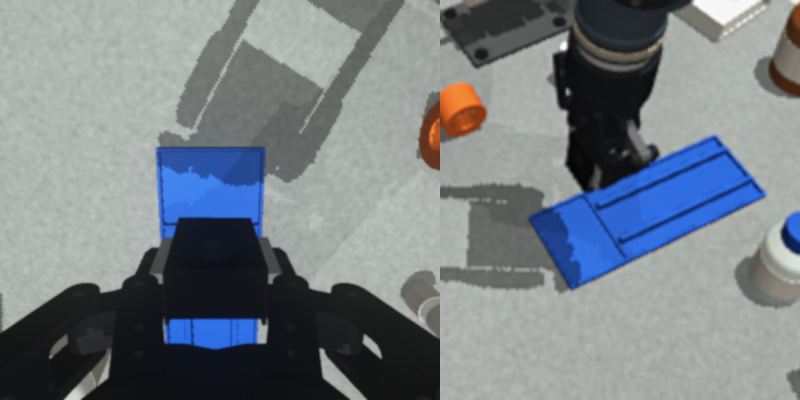

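The wrist view shows the tray's near edge at (257..365, 148), square to the tool, with the stop centred at column 314. I'm checking the near-edge position and lowering.

```bash
python3 - <<'E'
from h import *
c=eyes.camera_params('wrist')
for u in [(257,148),(365,148)]: print(onz(c,u,.008).round(4))
E
python3 -m inch '[{"dx":0,"dy":0,"dz":2,"wx":0,"wy":0,"wz":0},{"dx":0,"dy":0,"dz":2,"wx":0,"wy":0,"wz":0},{"dx":0,"dy":0,"dz":2,"wx":0,"wy":0,"wz":0},{"dx":0,"dy":0,"dz":2,"wx":0,"wy":0,"wz":0},{"dx":0,"dy":0,"dz":2,"wx":0,"wy":0,"wz":0},{"dx":0,"dy":0,"dz":1,"wx":0,"wy":0,"wz":0},{"dx":0,"dy":0,"dz":0.3,"wx":0,"wy":0,"wz":0},{"dx":0,"dy":0,"dz":0.2,"wx":0,"wy":0,"wz":0},{"dx":0,"dy":0,"dz":0,"wx":0,"wy":0,"wz":0}]'
```

```text
[ 0.4196 -0.2911  0.008 ]
[ 0.4377 -0.2051  0.008 ]
t: 8.45
tcp_pos: [0.4645, -0.2535, 0.0854]
tool_rot: [0.104, 0.995, -0.0, 0.0]
force: [-1.0, -1.1, -0.3]
finger_gap: 0.415
gripper_force: 32.8
```

```bash
python3 -m inch '[{"dx":0,"dy":0,"dz":0.15,"wx":0,"wy":0,"wz":0},{"dx":0,"dy":0,"dz":0,"wx":0,"wy":0,"wz":0}]'
python3 -m inch '[{"dx":0,"dy":0,"dz":0,"wx":0,"wy":0,"wz":0},{"dx":0,"dy":0,"dz":0,"wx":0,"wy":0,"wz":0},{"dx":0,"dy":0,"dz":0,"wx":0,"wy":0,"wz":0},{"dx":0,"dy":0,"dz":0,"wx":0,"wy":0,"wz":0}]' 0.65
python3 -m inch '[{"dx":0,"dy":0,"dz":-1.5,"wx":0,"wy":0,"wz":0},{"dx":0,"dy":0,"dz":-4,"wx":0,"wy":0,"wz":0},{"dx":0,"dy":0,"dz":-5,"wx":0,"wy":0,"wz":-1.7},{"dx":0,"dy":0,"dz":-4.5,"wx":0,"wy":0,"wz":-1.7},{"dx":0,"dy":0,"dz":0,"wx":0,"wy":0,"wz":0}]' 1
python3 - <<'E'
from h import *
go(.565,.0455,.22,-8.6)
a=eyes.snapshot('wrist')[:,:,::-1]; cv2.imwrite('pics/wF.png',a)
go(.565,.0455,.143,-8.6)
E
```

```text
t: 8.7
tcp_pos: [0.4642, -0.2536, 0.0836]
tool_rot: [0.105, 0.995, -0.0, 0.0]
force: [-0.4, -0.8, -0.1]
finger_gap: 0.416
gripper_force: 32.8
t: 9.2
tcp_pos: [0.4642, -0.2535, 0.0834]
tool_rot: [0.105, 0.995, -0.0, 0.0]
force: [0.7, 0.0, 0.2]
finger_gap: 0.649
gripper_force: 0.0
t: 9.82
tcp_pos: [0.4658, -0.2547, 0.238]
tool_rot: [0.075, 0.997, -0.003, 0.004]
force: [0.5, -0.3, 0.7]
finger_gap: 0.996
gripper_force: 0.0
t 9.82 tcp [ 0.4658 -0.2547  0.238 ] yaw -8.59 tilt [-0.3   0.47 -0.  ] | wz 0.01  d [-5.32 31.16  1.8 ] F [ 0.5 -0.3  0.7] gap 0.996 gf 0.0
t 9.88 tcp [ 0.4648 -0.2538  0.2359] yaw -8.61 tilt [-0.16  0.25  0.  ] | wz -0.01  d [-5.43 31.1   9.29] F [ 0.4  1.3 -0.7] gap 1.002 gf 0.0
```

View pics/wF.png

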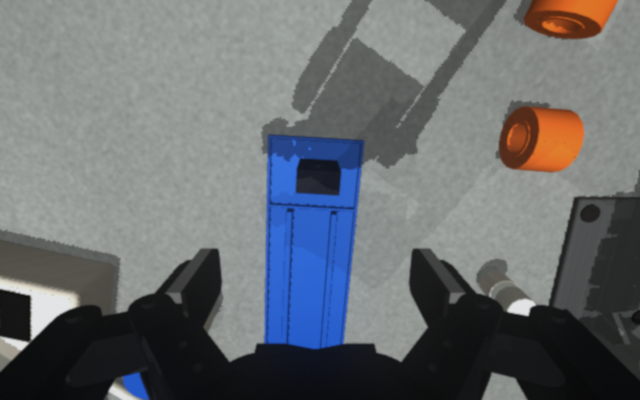

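The stop stands in the well at (318,177), clear of the walls. Next is the middle roll.

```bash
python3 -m inch '[{"dx":-0.9,"dy":5.2,"dz":0,"wx":0,"wy":0,"wz":0},{"dx":-0.9,"dy":5.2,"dz":0,"wx":0,"wy":0,"wz":0},{"dx":-0.9,"dy":5.2,"dz":0,"wx":0,"wy":0,"wz":0},{"dx":-0.9,"dy":5.2,"dz":0,"wx":0,"wy":0,"wz":0},{"dx":-0.9,"dy":5.2,"dz":0,"wx":0,"wy":0,"wz":0},{"dx":-0.9,"dy":5.1,"dz":0,"wx":0,"wy":0,"wz":0},{"dx":0,"dy":0,"dz":2.5,"wx":0,"wy":0,"wz":0},{"dx":0,"dy":0,"dz":2.5,"wx":0,"wy":0,"wz":0},{"dx":0,"dy":0,"dz":2.5,"wx":0,"wy":0,"wz":0},{"dx":0,"dy":0,"dz":1.8,"wx":0,"wy":0,"wz":0}]'
python3 -m inch '[{"dx":0,"dy":0,"dz":0,"wx":0,"wy":0,"wz":0}]'
python3 -c "
from h import *
go(.565,.0455,.143,-8.6)"
python3 -m inch '[{"dx":0,"dy":0,"dz":0,"wx":0,"wy":0,"wz":0},{"dx":0,"dy":0,"dz":0,"wx":0,"wy":0,"wz":0},{"dx":0,"dy":0,"dz":0,"wx":0,"wy":0,"wz":0},{"dx":0,"dy":0,"dz":0,"wx":0,"wy":0,"wz":0},{"dx":0,"dy":0,"dz":0,"wx":0,"wy":0,"wz":0},{"dx":0,"dy":0,"dz":0,"wx":0,"wy":0,"wz":0}]' 0.3 30
python3 -c "
from h import *
go(.455,.062,.15,-8.6)"
```

```text
t: 11.12
tcp_pos: [0.5625, 0.0462, 0.1379]
tool_rot: [0.075, 0.997, 0.0, -0.002]
force: [0.4, 0.4, -0.3]
finger_gap: 0.998
gripper_force: 0.0
t: 11.25
tcp_pos: [0.5622, 0.0461, 0.1379]
tool_rot: [0.075, 0.997, 0.0, -0.003]
force: [-0.3, 0.0, 0.4]
finger_gap: 1.004
gripper_force: 0.0
t 11.25 tcp [0.5622 0.0461 0.1379] yaw -8.62 tilt [-0.01 -0.37  0.  ] | wz -0.02  d [-0.29 -0.02 -0.51] F [-0.3  0.   0.4] gap 1.004 gf 0.0
t: 12.0
tcp_pos: [0.5645, 0.0459, 0.1411]
tool_rot: [0.075, 0.997, -0.0, 0.001]
force: [-0.5, -0.1, 6.0]
finger_gap: 0.627
gripper_force: 32.3
t 12.00 tcp [0.5645 0.0459 0.1411] yaw -8.60 tilt [ 0.    0.07 -0.  ] | wz -0.00  d [11.07 -0.05 -0.89] F [-0.5 -0.1  6. ] gap 0.627 gf 32.3
```

```bash
python3 -m inch '[{"dx":0,"dy":0,"dz":-0.7,"wx":0,"wy":0,"wz":0},{"dx":1,"dy":0,"dz":0,"wx":0,"wy":0,"wz":0},{"dx":2,"dy":0,"dz":0,"wx":0,"wy":0,"wz":0},{"dx":2,"dy":0,"dz":0,"wx":0,"wy":0,"wz":0},{"dx":2,"dy":0,"dz":0,"wx":0,"wy":0,"wz":0},{"dx":2,"dy":0,"dz":0,"wx":0,"wy":0,"wz":0},{"dx":1.2,"dy":0,"dz":0,"wx":0,"wy":0,"wz":0},{"dx":0,"dy":0,"dz":-3,"wx":0,"wy":0,"wz":1.7},{"dx":0,"dy":0,"dz":-4,"wx":0,"wy":0,"wz":1.7},{"dx":0,"dy":0,"dz":0,"wx":0,"wy":0,"wz":0}]'
python3 -c "
from h import *
go(.5315,-.269,.22,-12)"
```

```text
t: 13.25
tcp_pos: [0.4648, 0.0612, 0.2197]
tool_rot: [0.104, 0.995, -0.0, 0.003]
force: [0.6, -0.4, -0.7]
finger_gap: 0.628
gripper_force: 32.2
t 13.25 tcp [0.4648 0.0612 0.2197] yaw -11.99 tilt [0.04 0.38 0.  ] | wz 0.01  d [-1.339e+01 -3.091e+01 -3.000e-02] F [ 0.6 -0.4 -0.7] gap 0.628 gf 32.2
```

```bash
python3 -m inch '[{"dx":-2.3,"dy":-5.15,"dz":0,"wx":0,"wy":0,"wz":0},{"dx":-2.3,"dy":-5.15,"dz":0,"wx":0,"wy":0,"wz":0},{"dx":-2.2,"dy":-5.15,"dz":0,"wx":0,"wy":0,"wz":0},{"dx":-2.2,"dy":-5.15,"dz":0,"wx":0,"wy":0,"wz":0},{"dx":-2.2,"dy":-5.15,"dz":0,"wx":0,"wy":0,"wz":0},{"dx":-2.2,"dy":-5.15,"dz":0,"wx":0,"wy":0,"wz":0},{"dx":0,"dy":0,"dz":4,"wx":0,"wy":0,"wz":0},{"dx":0,"dy":0,"dz":4,"wx":0,"wy":0,"wz":0},{"dx":0,"dy":0,"dz":4,"wx":0,"wy":0,"wz":0},{"dx":0,"dy":0,"dz":0,"wx":0,"wy":0,"wz":0}]'
python3 -m inch '[{"dx":0,"dy":0,"dz":0.8,"wx":0,"wy":0,"wz":0},{"dx":0,"dy":0,"dz":0.5,"wx":0,"wy":0,"wz":0},{"dx":0,"dy":0,"dz":0.3,"wx":0,"wy":0,"wz":0},{"dx":0,"dy":0,"dz":0,"wx":0,"wy":0,"wz":0}]'
python3 -c "
from h import *
go(.5315,-.269,.081,-12)"
```

```text
t: 14.5
tcp_pos: [0.5275, -0.2672, 0.0932]
tool_rot: [0.105, 0.994, 0.003, -0.004]
force: [-0.4, 0.3, 0.3]
finger_gap: 0.623
gripper_force: 32.3
t: 15.0
tcp_pos: [0.5307, -0.2697, 0.0826]
tool_rot: [0.104, 0.995, -0.001, 0.001]
force: [-1.0, -2.5, 2.8]
finger_gap: 0.631
gripper_force: 32.6
t 15.00 tcp [ 0.5307 -0.2697  0.0826] yaw -11.99 tilt [-0.1   0.14  0.  ] | wz 0.01  d [-0.06  0.09  0.16] F [-1.  -2.5  2.8] gap 0.631 gf 32.6
```

```bash
python3 -m inch '[{"dx":0,"dy":-0.15,"dz":0.1,"wx":0,"wy":0,"wz":0},{"dx":0,"dy":0,"dz":0,"wx":0,"wy":0,"wz":0}]'
python3 -m inch '[{"dx":0,"dy":0,"dz":0,"wx":0,"wy":0,"wz":0},{"dx":0,"dy":0,"dz":0,"wx":0,"wy":0,"wz":0},{"dx":0,"dy":0,"dz":0,"wx":0,"wy":0,"wz":0}]' 0.85
python3 -m inch '[{"dx":0,"dy":0,"dz":-2,"wx":0,"wy":0,"wz":0},{"dx":0,"dy":0,"dz":-4,"wx":0,"wy":0,"wz":0},{"dx":0,"dy":0,"dz":-5,"wx":0,"wy":0,"wz":-1.7},{"dx":0,"dy":0,"dz":-5,"wx":0,"wy":0,"wz":-1.7},{"dx":0,"dy":0,"dz":0,"wx":0,"wy":0,"wz":0}]' 1
python3 - <<'E'
from h import *
go(.615,.038,.24,-8.6)
a=eyes.snapshot('side')[:,:,::-1]; cv2.imwrite('pics/sG.png',a)
b=eyes.snapshot('wrist')[:,:,::-1]; cv2.imwrite('pics/wG.png',b)
cv2.imwrite('pics/G.png',np.hstack([cv2.resize(a[230:360,320:480],None,fx=2.5,fy=2.5),cv2.resize(b[100:330,210:440],(325,325))]))
E
```

```text
t: 15.25
tcp_pos: [0.5304, -0.2711, 0.0812]
tool_rot: [0.105, 0.995, -0.001, 0.001]
force: [-0.8, -1.8, 5.7]
finger_gap: 0.626
gripper_force: 32.9
t: 15.62
tcp_pos: [0.5295, -0.27, 0.08]
tool_rot: [0.105, 0.995, 0.0, -0.0]
force: [-0.1, 0.6, -0.7]
finger_gap: 0.853
gripper_force: 0.0
t: 16.25
tcp_pos: [0.5318, -0.2717, 0.2464]
tool_rot: [0.075, 0.997, -0.003, 0.005]
force: [-0.2, -0.6, 0.3]
finger_gap: 1.002
gripper_force: 0.0
t 16.25 tcp [ 0.5318 -0.2717  0.2464] yaw -8.59 tilt [-0.32  0.59 -0.  ] | wz 0.01  d [-3.59 31.87  0.64] F [-0.2 -0.6  0.3] gap 1.002 gf 0.0
```

View pics/G.png

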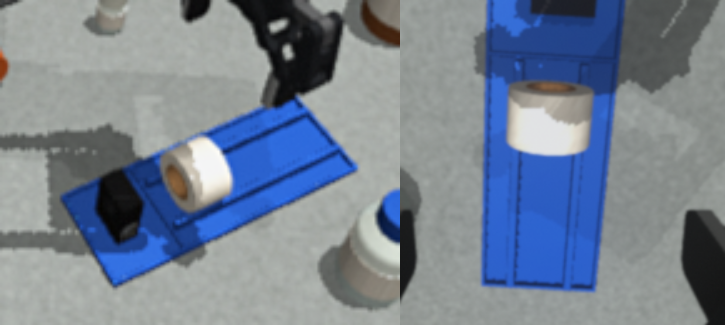

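The middle roll stands on the lips near the channel's start, and the stop is upright. Next is the wide roll.

```bash
python3 -m inch '[{"dx":-0.6,"dy":5.3,"dz":0,"wx":0,"wy":0,"wz":0},{"dx":-0.6,"dy":5.3,"dz":0,"wx":0,"wy":0,"wz":0},{"dx":-0.6,"dy":5.3,"dz":0,"wx":0,"wy":0,"wz":0},{"dx":-0.6,"dy":5.3,"dz":0,"wx":0,"wy":0,"wz":0},{"dx":-0.6,"dy":5.3,"dz":0,"wx":0,"wy":0,"wz":0},{"dx":-0.6,"dy":5.3,"dz":0,"wx":0,"wy":0,"wz":0},{"dx":0,"dy":0,"dz":2.6,"wx":0,"wy":0,"wz":0},{"dx":0,"dy":0,"dz":2.6,"wx":0,"wy":0,"wz":0},{"dx":0,"dy":0,"dz":2.6,"wx":0,"wy":0,"wz":0},{"dx":0,"dy":0,"dz":2.3,"wx":0,"wy":0,"wz":0}]'
python3 -m inch '[{"dx":0,"dy":0,"dz":0,"wx":0,"wy":0,"wz":0},{"dx":0,"dy":0,"dz":0,"wx":0,"wy":0,"wz":0}]'
python3 -c "
from h import *
go(.615,.038,.141,-8.6)"
python3 -m inch '[{"dx":0,"dy":0,"dz":0,"wx":0,"wy":0,"wz":0},{"dx":0,"dy":0,"dz":0,"wx":0,"wy":0,"wz":0},{"dx":0,"dy":0,"dz":0,"wx":0,"wy":0,"wz":0},{"dx":0,"dy":0,"dz":0,"wx":0,"wy":0,"wz":0},{"dx":0,"dy":0,"dz":0,"wx":0,"wy":0,"wz":0}]' 0.4 35
python3 -c "
from h import *
go(.615,.038,.141,-8.6)"
```

```text
t: 17.6
tcp_pos: [0.6114, 0.039, 0.1367]
tool_rot: [0.075, 0.997, 0.0, -0.002]
force: [-0.2, 0.1, -0.2]
finger_gap: 1.001
gripper_force: 0.0
t: 17.85
tcp_pos: [0.6128, 0.0386, 0.1392]
tool_rot: [0.075, 0.997, 0.0, -0.0]
force: [0.6, 0.3, 0.4]
finger_gap: 0.999
gripper_force: 0.0
t 17.85 tcp [0.6128 0.0386 0.1392] yaw -8.61 tilt [-0.   -0.05  0.  ] | wz -0.01  d [-0.23 -0.03 -0.18] F [0.6 0.3 0.4] gap 0.999 gf 0.0
t: 18.48
tcp_pos: [0.6135, 0.0386, 0.1405]
tool_rot: [0.075, 0.997, -0.0, 0.001]
force: [-0.6, 0.3, 6.0]
finger_gap: 0.743
gripper_force: 38.9
t 18.48 tcp [0.6135 0.0386 0.1405] yaw -8.60 tilt [ 0.    0.11 -0.  ] | wz -0.00  d [-0.16 -0.04 -0.05] F [-0.6  0.3  6. ] gap 0.743 gf 38.9
```

```bash
python3 -m inch '[{"dx":0,"dy":0,"dz":-0.7,"wx":0,"wy":0,"wz":0},{"dx":1,"dy":0,"dz":0,"wx":0,"wy":0,"wz":0},{"dx":2,"dy":0,"dz":0,"wx":0,"wy":0,"wz":0},{"dx":2.5,"dy":0,"dz":0,"wx":0,"wy":0,"wz":0},{"dx":2.5,"dy":0,"dz":0,"wx":0,"wy":0,"wz":0},{"dx":2.5,"dy":0,"dz":0,"wx":0,"wy":0,"wz":0},{"dx":2.5,"dy":0,"dz":0,"wx":0,"wy":0,"wz":0},{"dx":2,"dy":0,"dz":0,"wx":0,"wy":0,"wz":0},{"dx":0.9,"dy":0,"dz":0,"wx":0,"wy":0,"wz":0},{"dx":0,"dy":0,"dz":0,"wx":0,"wy":0,"wz":0}]'
python3 -m inch '[{"dx":0,"dy":0,"dz":-3,"wx":0,"wy":0,"wz":1.7},{"dx":0,"dy":0,"dz":-4.2,"wx":0,"wy":0,"wz":1.7},{"dx":0,"dy":0,"dz":0,"wx":0,"wy":0,"wz":0}]'
python3 -c "
from h import *
go(.605,-.2845,.22,-12)"
```

```text
t: 19.73
tcp_pos: [0.4552, 0.0626, 0.1464]
tool_rot: [0.075, 0.997, 0.0, -0.0]
force: [0.8, 0.1, -1.1]
finger_gap: 0.744
gripper_force: 38.8
t: 20.1
tcp_pos: [0.4586, 0.0621, 0.221]
tool_rot: [0.105, 0.995, -0.0, 0.004]
force: [0.4, -0.5, -0.9]
finger_gap: 0.741
gripper_force: 39.4
t 20.10 tcp [0.4586 0.0621 0.221 ] yaw -12.01 tilt [ 0.05  0.5  -0.  ] | wz -0.01  d [-21.52 -30.86   0.1 ] F [ 0.4 -0.5 -0.9] gap 0.741 gf 39.4
```

```bash
python3 -m inch '[{"dx":-2.7,"dy":-3.9,"dz":0,"wx":0,"wy":0,"wz":0},{"dx":-2.7,"dy":-3.9,"dz":0,"wx":0,"wy":0,"wz":0},{"dx":-2.7,"dy":-3.9,"dz":0,"wx":0,"wy":0,"wz":0},{"dx":-2.7,"dy":-3.9,"dz":0,"wx":0,"wy":0,"wz":0},{"dx":-2.7,"dy":-3.9,"dz":0,"wx":0,"wy":0,"wz":0},{"dx":-2.7,"dy":-3.9,"dz":0,"wx":0,"wy":0,"wz":0},{"dx":-2.7,"dy":-3.8,"dz":0,"wx":0,"wy":0,"wz":0},{"dx":-2.6,"dy":-3.8,"dz":0,"wx":0,"wy":0,"wz":0},{"dx":0,"dy":0,"dz":4,"wx":0,"wy":0,"wz":0},{"dx":0,"dy":0,"dz":4,"wx":0,"wy":0,"wz":0}]'
python3 -m inch '[{"dx":0,"dy":0,"dz":3,"wx":0,"wy":0,"wz":0},{"dx":0,"dy":0,"dz":1,"wx":0,"wy":0,"wz":0},{"dx":0,"dy":0,"dz":0.6,"wx":0,"wy":0,"wz":0},{"dx":0,"dy":0,"dz":0.4,"wx":0,"wy":0,"wz":0},{"dx":0,"dy":0,"dz":0,"wx":0,"wy":0,"wz":0},{"dx":0,"dy":0,"dz":0,"wx":0,"wy":0,"wz":0}]'
python3 -c "
from h import *
go(.605,-.286,.0875,-12)"
```

```text
t: 21.35
tcp_pos: [0.6017, -0.2867, 0.1362]
tool_rot: [0.105, 0.994, -0.0, 0.0]
force: [0.5, 0.5, -1.3]
finger_gap: 0.744
gripper_force: 39.3
t: 22.1
tcp_pos: [0.602, -0.2857, 0.0894]
tool_rot: [0.105, 0.995, -0.0, 0.001]
force: [0.5, -0.6, -1.2]
finger_gap: 0.743
gripper_force: 39.3
t 22.10 tcp [ 0.602  -0.2857  0.0894] yaw -12.00 tilt [-0.04  0.09 -0.  ] | wz 0.00  d [-0.3   0.03  0.19] F [ 0.5 -0.6 -1.2] gap 0.743 gf 39.3
```

```bash
python3 -m inch '[{"dx":0,"dy":0,"dz":0.2,"wx":0,"wy":0,"wz":0},{"dx":0,"dy":0,"dz":0,"wx":0,"wy":0,"wz":0}]'
python3 -m inch '[{"dx":0,"dy":0,"dz":0,"wx":0,"wy":0,"wz":0},{"dx":0,"dy":0,"dz":0,"wx":0,"wy":0,"wz":0},{"dx":0,"dy":0,"dz":0,"wx":0,"wy":0,"wz":0}]' 0.95
python3 -m inch '[{"dx":0,"dy":0,"dz":-2,"wx":0,"wy":0,"wz":0},{"dx":0,"dy":0,"dz":-4,"wx":0,"wy":0,"wz":0},{"dx":0,"dy":0,"dz":-5,"wx":0,"wy":0,"wz":-1.7},{"dx":0,"dy":0,"dz":-5,"wx":0,"wy":0,"wz":-1.7},{"dx":-0.8,"dy":5,"dz":0,"wx":0,"wy":0,"wz":0},{"dx":-0.8,"dy":5.5,"dz":0,"wx":0,"wy":0,"wz":0},{"dx":-0.8,"dy":5.5,"dz":0,"wx":0,"wy":0,"wz":0},{"dx":-0.8,"dy":5.5,"dz":0,"wx":0,"wy":0,"wz":0},{"dx":-0.8,"dy":5.5,"dz":0,"wx":0,"wy":0,"wz":0},{"dx":-0.8,"dy":5,"dz":0,"wx":0,"wy":0,"wz":0}]' 1
python3 -m inch '[{"dx":0,"dy":0,"dz":0,"wx":0,"wy":0,"wz":0}]' 
python3 - <<'E'
from h import *
a=eyes.snapshot('side')[:,:,::-1]; cv2.imwrite('pics/sH.png',a)
go(.656,.032,.139,-8.6);c=eyes.camera_params('wrist')
b=eyes.snapshot('wrist')[:,:,::-1]; cv2.imwrite('pics/wH.png',b); np.save('pics/wH.npy',c,allow_pickle=True)
cv2.imwrite('pics/H.png',np.hstack([cv2.resize(a[230:360,320:480],None,fx=2.5,fy=2.5),cv2.resize(b[80:330,190:440],(325,325))]))
E
```

```text
t: 22.35
tcp_pos: [0.6022, -0.2864, 0.0877]
tool_rot: [0.105, 0.995, -0.001, 0.001]
force: [-1.4, -1.4, 4.5]
finger_gap: 0.743
gripper_force: 39.9
t: 22.72
tcp_pos: [0.6014, -0.2852, 0.086]
tool_rot: [0.105, 0.995, 0.0, -0.0]
force: [0.1, -0.0, 0.4]
finger_gap: 0.954
gripper_force: 0.0
t: 23.98
tcp_pos: [0.6973, 0.0258, 0.2481]
tool_rot: [0.075, 0.997, -0.0, 0.001]
force: [-0.2, -0.5, -0.8]
finger_gap: 1.001
gripper_force: 0.0
t: 24.1
tcp_pos: [0.6975, 0.0281, 0.2479]
tool_rot: [0.072, 0.997, 0.0, 0.001]
force: [0.6, -0.4, 1.5]
finger_gap: 0.996
gripper_force: 0.0
t 24.15 tcp [0.6971 0.0258 0.2476] yaw -8.40 tilt [-0.02  0.08  0.  ] | wz 0.20  d [ 4.15 -0.   10.86] F [-0.3 -0.5  0.8] gap 0.995 gf 0.0
```

View pics/H.png

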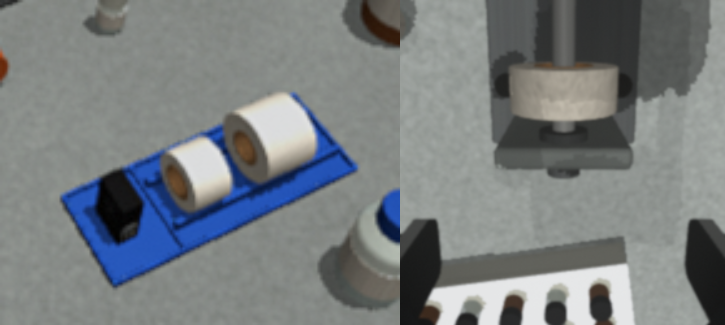

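Both wide rolls are parked on the lips and the stop stands in the well. The narrow roll's near edge is at wrist row about 131 and its far edge about 171.

```bash
python3 - <<'E'
from h import *
c=np.load('pics/wH.npy',allow_pickle=True).item()
for v in (130.5,171): print(onz(c,(317,v),.122).round(4))
E
python3 -m inch '[{"dx":2,"dy":0,"dz":2,"wx":0,"wy":0,"wz":-0.1},{"dx":2.1,"dy":0,"dz":2.2,"wx":0,"wy":0,"wz":0},{"dx":0,"dy":0,"dz":2.2,"wx":0,"wy":0,"wz":0},{"dx":0,"dy":0,"dz":2.2,"wx":0,"wy":0,"wz":0},{"dx":0,"dy":0,"dz":2.1,"wx":0,"wy":0,"wz":0},{"dx":0,"dy":0,"dz":0,"wx":0,"wy":0,"wz":0},{"dx":0,"dy":0,"dz":0,"wx":0,"wy":0,"wz":0}]'
python3 -c "
from h import *
go(.656,.032,.139,-8.6)"
```

```text
[0.6437 0.0344 0.122 ]
[0.6681 0.0309 0.122 ]
t: 25.08
tcp_pos: [0.6568, 0.0286, 0.1405]
tool_rot: [0.075, 0.997, -0.0, 0.001]
force: [0.7, 1.1, 0.5]
finger_gap: 0.999
gripper_force: 0.0
t 25.07 tcp [0.6568 0.0286 0.1405] yaw -8.59 tilt [-0.01  0.08 -0.  ] | wz 0.01  d [0.13 0.32 0.15] F [0.7 1.1 0.5] gap 0.999 gf 0.0
```

```bash
python3 -m inch '[{"dx":0.1,"dy":0.3,"dz":0.1,"wx":0,"wy":0,"wz":0},{"dx":0,"dy":0,"dz":0,"wx":0,"wy":0,"wz":0},{"dx":0,"dy":0,"dz":0,"wx":0,"wy":0,"wz":0},{"dx":0,"dy":0,"dz":0,"wx":0,"wy":0,"wz":0},{"dx":0,"dy":0,"dz":0,"wx":0,"wy":0,"wz":0},{"dx":0,"dy":0,"dz":0,"wx":0,"wy":0,"wz":0}]' 0.3 30
python3 -m inch '[{"dx":0,"dy":0,"dz":-0.7,"wx":0,"wy":0,"wz":0},{"dx":1,"dy":0,"dz":0,"wx":0,"wy":0,"wz":0},{"dx":2.5,"dy":0,"dz":0,"wx":0,"wy":0,"wz":0},{"dx":3,"dy":0,"dz":0,"wx":0,"wy":0,"wz":0},{"dx":3,"dy":0,"dz":0,"wx":0,"wy":0,"wz":0},{"dx":3,"dy":0,"dz":0,"wx":0,"wy":0,"wz":0},{"dx":3,"dy":0,"dz":0,"wx":0,"wy":0,"wz":0},{"dx":2.5,"dy":0,"dz":0,"wx":0,"wy":0,"wz":0},{"dx":1,"dy":0,"dz":0,"wx":0,"wy":0,"wz":0},{"dx":0,"dy":0,"dz":0,"wx":0,"wy":0,"wz":0}]'
python3 -c "
from h import *
go(.4735,.384,.22,8.3)"
```

```text
t: 25.82
tcp_pos: [0.6561, 0.0331, 0.1395]
tool_rot: [0.074, 0.997, 0.0, 0.001]
force: [-1.3, 0.9, 5.3]
finger_gap: 0.672
gripper_force: 31.9
t: 27.08
tcp_pos: [0.4676, 0.0611, 0.1455]
tool_rot: [0.074, 0.997, -0.0, -0.0]
force: [0.4, 0.1, -0.3]
finger_gap: 0.673
gripper_force: 32.3
t 27.07 tcp [0.4676 0.0611 0.1455] yaw -8.50 tilt [-0.   -0.01  0.  ] | wz -16.80  d [-5.24 31.87 -7.45] F [ 0.4  0.1 -0.3] gap 0.673 gf 32.3
```

```bash
python3 -m inch '[{"dx":0,"dy":0,"dz":-3,"wx":0,"wy":0,"wz":-5.6},{"dx":0,"dy":0,"dz":-3,"wx":0,"wy":0,"wz":-5.6},{"dx":0,"dy":0,"dz":-1.5,"wx":0,"wy":0,"wz":-5.6},{"dx":-0.9,"dy":5.3,"dz":0,"wx":0,"wy":0,"wz":0},{"dx":-0.9,"dy":5.3,"dz":0,"wx":0,"wy":0,"wz":0},{"dx":-0.9,"dy":5.3,"dz":0,"wx":0,"wy":0,"wz":0},{"dx":-0.9,"dy":5.3,"dz":0,"wx":0,"wy":0,"wz":0},{"dx":-0.9,"dy":5.3,"dz":0,"wx":0,"wy":0,"wz":0},{"dx":-0.8,"dy":5.3,"dz":0,"wx":0,"wy":0,"wz":0},{"dx":0,"dy":0,"dz":0,"wx":0,"wy":0,"wz":0}]'
python3 -m inch '[{"dx":0,"dy":0,"dz":0,"wx":0,"wy":0,"wz":0},{"dx":0,"dy":0,"dz":0,"wx":0,"wy":0,"wz":0}]'
python3 -c "
from h import *
go(.4735,.384,.104,8.3)"
```

```text
t: 28.32
tcp_pos: [0.4755, 0.3876, 0.2206]
tool_rot: [-0.075, 0.997, 0.001, 0.002]
force: [0.1, -1.0, -0.4]
finger_gap: 0.679
gripper_force: 32.7
t: 28.58
tcp_pos: [0.4748, 0.3821, 0.2203]
tool_rot: [-0.072, 0.997, -0.0, -0.0]
force: [0.1, -0.2, -1.0]
finger_gap: 0.672
gripper_force: 32.7
t 28.57 tcp [0.4748 0.3821 0.2203] yaw 8.20 tilt [-0.03 -0.04  0.  ] | wz -0.10  d [ 0.1   0.21 11.63] F [ 0.1 -0.2 -1. ] gap 0.672 gf 32.7
```

```bash
python3 -m inch '[{"dx":0.1,"dy":0.15,"dz":3,"wx":0,"wy":0,"wz":0},{"dx":0,"dy":0,"dz":3,"wx":0,"wy":0,"wz":0},{"dx":0,"dy":0,"dz":3,"wx":0,"wy":0,"wz":0},{"dx":0,"dy":0,"dz":1.5,"wx":0,"wy":0,"wz":0},{"dx":0,"dy":0,"dz":1,"wx":0,"wy":0,"wz":0},{"dx":0,"dy":0,"dz":0,"wx":0,"wy":0,"wz":0},{"dx":0,"dy":0,"dz":0,"wx":0,"wy":0,"wz":0}]'
python3 -m inch '[{"dx":0,"dy":0,"dz":0.3,"wx":0,"wy":0,"wz":0},{"dx":0,"dy":0,"dz":0,"wx":0,"wy":0,"wz":0}]'
python3 -c "
from h import *
go(.4735,.384,.0985,8.3)"
```

```text
t: 29.45
tcp_pos: [0.4739, 0.385, 0.1063]
tool_rot: [-0.072, 0.997, 0.0, 0.001]
force: [0.8, 0.6, -0.3]
finger_gap: 0.67
gripper_force: 32.7
t: 29.7
tcp_pos: [0.4733, 0.3848, 0.1027]
tool_rot: [-0.072, 0.997, 0.0, 0.0]
force: [-0.4, -0.4, -0.7]
finger_gap: 0.673
gripper_force: 32.7
t 29.70 tcp [0.4733 0.3848 0.1027] yaw 8.31 tilt [0.01 0.03 0.  ] | wz 0.01  d [-0.01 -0.08  0.42] F [-0.4 -0.4 -0.7] gap 0.673 gf 32.7
```

```bash
python3 -m inch '[{"dx":0,"dy":0,"dz":0.2,"wx":0,"wy":0,"wz":0},{"dx":0,"dy":0,"dz":0,"wx":0,"wy":0,"wz":0}]'
python3 -m inch '[{"dx":0,"dy":0,"dz":0.2,"wx":0,"wy":0,"wz":0},{"dx":0,"dy":0,"dz":0,"wx":0,"wy":0,"wz":0}]'
python3 -m inch '[{"dx":0,"dy":0,"dz":0.15,"wx":0,"wy":0,"wz":0},{"dx":0,"dy":0,"dz":0,"wx":0,"wy":0,"wz":0}]'
```

```text
t: 29.95
tcp_pos: [0.4735, 0.3849, 0.1011]
tool_rot: [-0.072, 0.997, 0.0, 0.0]
force: [-1.4, -0.6, 3.3]
finger_gap: 0.675
gripper_force: 33.1
t: 30.2
tcp_pos: [0.4735, 0.3849, 0.1009]
tool_rot: [-0.072, 0.997, 0.0, 0.001]
force: [-2.5, -2.2, 15.2]
finger_gap: 0.675
gripper_force: 34.2
t: 30.45
tcp_pos: [0.4736, 0.3849, 0.1008]
tool_rot: [-0.073, 0.997, 0.0, 0.001]
force: [-4.1, -2.5, 22.3]
finger_gap: 0.674
gripper_force: 35.0
```

```bash
python3 -m inch '[{"dx":0,"dy":0,"dz":-0.35,"wx":0,"wy":0,"wz":0},{"dx":0,"dy":0,"dz":0,"wx":0,"wy":0,"wz":0}]'
python3 -m inch '[{"dx":0,"dy":0,"dz":0,"wx":0,"wy":0,"wz":0},{"dx":0,"dy":0,"dz":0,"wx":0,"wy":0,"wz":0},{"dx":0,"dy":0,"dz":0,"wx":0,"wy":0,"wz":0},{"dx":0,"dy":0,"dz":0,"wx":0,"wy":0,"wz":0}]' 0.9
python3 -m inch '[{"dx":0,"dy":0,"dz":-2,"wx":0,"wy":0,"wz":0},{"dx":0,"dy":0,"dz":-4,"wx":0,"wy":0,"wz":0},{"dx":0,"dy":0,"dz":-5,"wx":0,"wy":0,"wz":0},{"dx":0,"dy":0,"dz":-5,"wx":0,"wy":0,"wz":0},{"dx":-1.5,"dy":0,"dz":-1,"wx":0,"wy":0,"wz":0},{"dx":-2,"dy":0,"dz":0,"wx":0,"wy":0,"wz":0},{"dx":0,"dy":0,"dz":0,"wx":0,"wy":0,"wz":0},{"dx":0,"dy":0,"dz":0,"wx":0,"wy":0,"wz":0}]'
python3 - <<'E'
from h import *
go(.605,-.2845,.25,-12)
c=eyes.camera_params('wrist');a=eyes.snapshot('wrist')[:,:,::-1];cv2.imwrite('pics/wI.png',a);np.save('pics/wI.npy',c,allow_pickle=True)
hsv=cv2.cvtColor(a,cv2.COLOR_BGR2HSV); p=proj(c,(.4735,.3845,.06)); print('bay px',p)
m=((hsv[...,2]>140)).astype('uint8')
n,l,s,ce=cv2.connectedComponentsWithStats(m)
for i in range(1,n):
    if s[i,4]>150: print(s[i],ce[i].round(1),hsv[l==i].mean(0).round(0))
E
```

```text
t: 30.7
tcp_pos: [0.4736, 0.3849, 0.101]
tool_rot: [-0.072, 0.997, 0.0, 0.001]
force: [-1.2, -0.4, 6.9]
finger_gap: 0.674
gripper_force: 33.5
t: 31.2
tcp_pos: [0.4732, 0.3846, 0.1001]
tool_rot: [-0.072, 0.997, -0.0, -0.0]
force: [-0.1, 0.9, -0.2]
finger_gap: 0.898
gripper_force: 0.0
t: 32.2
tcp_pos: [0.507, 0.3894, 0.2706]
tool_rot: [-0.072, 0.997, -0.0, -0.001]
force: [0.3, -1.0, 0.7]
finger_gap: 0.904
gripper_force: 0.0
t 32.20 tcp [0.507  0.3894 0.2706] yaw 8.29 tilt [-0.01 -0.07  0.  ] | wz 20.29  d [-23.6  -63.88   2.06] F [ 0.3 -1.   0.7] gap 0.904 gf 0.0
bay px [315.65442347 147.10860289]
[    0     0   462   382 92048] [192.  167.3] [ 73.  11. 226.]
[ 420   31   26  215 1087] [432.5 137.6] [ 70.   8. 163.]
[ 282   73   65  133 3902] [313.8 142.5] [ 28.  13. 217.]
[ 261   83   16  114 1315] [268.8 138.6] [ 35.   2. 238.]
[   2  158   39  113 3259] [ 19.7 217.8] [ 92.   8. 147.]
[ 118  364   48   36 1155] [144.4 384.9] [ 66.  14. 163.]
[ 463  364   52   36 1236] [485.7 385. ] [ 69.   4. 232.]
```

```bash
python3 - <<'E'
from h import *
a=cv2.imread('pics/wI.png');c=np.load('pics/wI.npy',allow_pickle=True).item()
v=cv2.cvtColor(a,cv2.COLOR_BGR2HSV)[...,2]
print([(r,int((v[r,282:348]>140).sum())) for r in range(70,210,4)])
# expected extents for roll top at z=.083, half width 12 along axis 8.3deg; guides at +-20 z=.056
ax=np.array([np.cos(np.radians(8.3)),np.sin(np.radians(8.3)),0])
for s in(-20,-12,0,12,20): print(s,proj(c,np.array([.4735,.3845,.0835])+ax*s/1000).round(1),proj(c,np.array([.4735,.3845,.0565])+ax*s/1000).round(1))
m=cv2.resize(a[60:220,240:400],(400,400),interpolation=cv2.INTER_CUBIC);cv2.imwrite('pics/I.png',m)
E
```

```text
[(70, 0), (74, 20), (78, 21), (82, 20), (86, 20), (90, 19), (94, 19), (98, 18), (102, 19), (106, 19), (110, 19), (114, 18), (118, 12), (122, 11), (126, 18), (130, 16), (134, 55), (138, 65), (142, 64), (146, 64), (150, 64), (154, 64), (158, 64), (162, 63), (166, 50), (170, 11), (174, 19), (178, 19), (182, 20), (186, 19), (190, 20), (194, 20), (198, 20), (202, 16), (206, 0)]
-20 [315.8 125.4] [315.7 123.4]
-12 [315.8 135.7] [315.7 132.8]
0 [315.7 150.9] [315.6 146.6]
12 [315.7 165.6] [315.6 160.1]
20 [315.7 175.3] [315.6 168.9]
```

The pixel rows put the roll at 133–167 against an expected 135–166, so it is loaded and centred between the guides. Now I fetch the wide roll.

```bash
python3 -m inch '[{"dx":0,"dy":0,"dz":0,"wx":0,"wy":0,"wz":6.8},{"dx":0,"dy":0,"dz":0.5,"wx":0,"wy":0,"wz":6.8},{"dx":0,"dy":0,"dz":0.5,"wx":0,"wy":0,"wz":6.7},{"dx":-1.9,"dy":-5.3,"dz":0,"wx":0,"wy":0,"wz":0},{"dx":-1.9,"dy":-5.4,"dz":0,"wx":0,"wy":0,"wz":0},{"dx":-1.9,"dy":-5.4,"dz":0,"wx":0,"wy":0,"wz":0},{"dx":-1.9,"dy":-5.4,"dz":0,"wx":0,"wy":0,"wz":0},{"dx":-1.9,"dy":-5.4,"dz":0,"wx":0,"wy":0,"wz":0},{"dx":-1.9,"dy":-5.4,"dz":0,"wx":0,"wy":0,"wz":0},{"dx":-1.9,"dy":-5.4,"dz":0,"wx":0,"wy":0,"wz":0}]' 1
python3 -m inch '[{"dx":-2,"dy":-5.3,"dz":0,"wx":0,"wy":0,"wz":0},{"dx":-2,"dy":-5.3,"dz":0,"wx":0,"wy":0,"wz":0},{"dx":-2,"dy":-5.3,"dz":0,"wx":0,"wy":0,"wz":0},{"dx":-2,"dy":-5.3,"dz":0,"wx":0,"wy":0,"wz":0},{"dx":-2,"dy":-5.2,"dz":0,"wx":0,"wy":0,"wz":0},{"dx":0,"dy":0,"dz":0,"wx":0,"wy":0,"wz":0},{"dx":0,"dy":0,"dz":0,"wx":0,"wy":0,"wz":0}]' 
python3 -c "
from h import *
go(.602,-.286,.0865,-12)"
```

```text
t: 33.5
tcp_pos: [0.5588, -0.008, 0.2604]
tool_rot: [0.104, 0.995, 0.0, -0.0]
force: [0.4, 0.6, -0.5]
finger_gap: 1.001
gripper_force: 0.0
t: 34.38
tcp_pos: [0.6016, -0.2848, 0.2598]
tool_rot: [0.105, 0.994, 0.001, -0.001]
force: [-0.3, 0.1, -0.3]
finger_gap: 0.999
gripper_force: 0.0
t 34.38 tcp [ 0.6016 -0.2848  0.2598] yaw -12.03 tilt [ 0.09 -0.13  0.  ] | wz -0.03  d [-0.06 -0.11 17.33] F [-0.3  0.1 -0.3] gap 0.999 gf 0.0
```

```bash
python3 -m inch '[{"dx":0,"dy":-0.1,"dz":4,"wx":0,"wy":0,"wz":0},{"dx":0,"dy":0,"dz":4,"wx":0,"wy":0,"wz":0},{"dx":0,"dy":0,"dz":3,"wx":0,"wy":0,"wz":0},{"dx":0,"dy":0,"dz":3,"wx":0,"wy":0,"wz":0},{"dx":0,"dy":0,"dz":2,"wx":0,"wy":0,"wz":0},{"dx":0,"dy":0,"dz":1.2,"wx":0,"wy":0,"wz":0},{"dx":0,"dy":0,"dz":0,"wx":0,"wy":0,"wz":0},{"dx":0,"dy":0,"dz":0,"wx":0,"wy":0,"wz":0}]'
python3 -m inch '[{"dx":0,"dy":0,"dz":0,"wx":0,"wy":0,"wz":0},{"dx":0,"dy":0,"dz":0,"wx":0,"wy":0,"wz":0},{"dx":0,"dy":0,"dz":0,"wx":0,"wy":0,"wz":0},{"dx":0,"dy":0,"dz":0,"wx":0,"wy":0,"wz":0},{"dx":0,"dy":0,"dz":0,"wx":0,"wy":0,"wz":0}]' 0.4 35
python3 -m inch '[{"dx":0,"dy":0,"dz":-3,"wx":0,"wy":0,"wz":0},{"dx":0,"dy":0,"dz":-5,"wx":0,"wy":0,"wz":0},{"dx":0,"dy":0,"dz":-5,"wx":0,"wy":0,"wz":-1.7},{"dx":0,"dy":0,"dz":0,"wx":0,"wy":0,"wz":-1.7},{"dx":0,"dy":0,"dz":0,"wx":0,"wy":0,"wz":0}]'
python3 -c "
from h import *
go(.4552,.062,.22,-8.6)"
```

```text
t: 35.38
tcp_pos: [0.6029, -0.287, 0.0895]
tool_rot: [0.105, 0.995, -0.0, 0.001]
force: [-0.2, -0.5, 0.0]
finger_gap: 1.002
gripper_force: 0.0
t: 36.0
tcp_pos: [0.6028, -0.2869, 0.0896]
tool_rot: [0.105, 0.995, -0.0, 0.001]
force: [0.2, 0.9, 6.2]
finger_gap: 0.745
gripper_force: 38.5
t: 36.62
tcp_pos: [0.6015, -0.2863, 0.2177]
tool_rot: [0.075, 0.997, 0.0, -0.001]
force: [0.1, -0.4, -1.9]
finger_gap: 0.746
gripper_force: 39.4
t 36.62 tcp [ 0.6015 -0.2863  0.2177] yaw -8.62 tilt [ 0.04 -0.09 -0.  ] | wz -0.02  d [19.68 32.25 -0.23] F [ 0.1 -0.4 -1.9] gap 0.746 gf 39.4
```

```bash
python3 -m inch '[{"dx":2.8,"dy":4.6,"dz":0,"wx":0,"wy":0,"wz":0},{"dx":2.8,"dy":4.6,"dz":0,"wx":0,"wy":0,"wz":0},{"dx":2.8,"dy":4.6,"dz":0,"wx":0,"wy":0,"wz":0},{"dx":2.8,"dy":4.6,"dz":0,"wx":0,"wy":0,"wz":0},{"dx":2.8,"dy":4.6,"dz":0,"wx":0,"wy":0,"wz":0},{"dx":2.8,"dy":4.6,"dz":0,"wx":0,"wy":0,"wz":0},{"dx":2.9,"dy":4.6,"dz":0,"wx":0,"wy":0,"wz":0},{"dx":0,"dy":0,"dz":3,"wx":0,"wy":0,"wz":0},{"dx":0,"dy":0,"dz":3,"wx":0,"wy":0,"wz":0},{"dx":0,"dy":0,"dz":0.9,"wx":0,"wy":0,"wz":0}]'
python3 -m inch '[{"dx":0,"dy":0,"dz":0,"wx":0,"wy":0,"wz":0},{"dx":0,"dy":0,"dz":0,"wx":0,"wy":0,"wz":0},{"dx":0,"dy":0,"dz":0,"wx":0,"wy":0,"wz":0}]'
python3 -c "
from h import *
go(.4552,.062,.149,-8.6)
go(.6135,.0385,.149,-8.6)"
```

```text
t: 37.88
tcp_pos: [0.4537, 0.0615, 0.1469]
tool_rot: [0.075, 0.997, 0.0, -0.003]
force: [-0.1, -0.6, -0.0]
finger_gap: 0.743
gripper_force: 39.3
t: 38.25
tcp_pos: [0.4561, 0.061, 0.1502]
tool_rot: [0.075, 0.997, -0.0, 0.001]
force: [-0.4, 0.3, -0.6]
finger_gap: 0.739
gripper_force: 39.3
t 38.25 tcp [0.4561 0.061  0.1502] yaw -8.63 tilt [ 0.   0.1 -0. ] | wz -0.03  d [0.11 0.09 0.12] F [-0.4  0.3 -0.6] gap 0.739 gf 39.3
t 38.25 tcp [0.4561 0.061  0.1502] yaw -8.63 tilt [ 0.   0.1 -0. ] | wz -0.03  d [-15.89   0.13   0.12] F [-0.4  0.3 -0.6] gap 0.739 gf 39.3
```

```bash
python3 -m inch '[{"dx":-1,"dy":0.1,"dz":0.1,"wx":0,"wy":0,"wz":0},{"dx":-1.2,"dy":0,"dz":0,"wx":0,"wy":0,"wz":0},{"dx":-1.2,"dy":0,"dz":0,"wx":0,"wy":0,"wz":0},{"dx":-1.2,"dy":0,"dz":0,"wx":0,"wy":0,"wz":0}]'
python3 -m inch '[{"dx":-2,"dy":0,"dz":0,"wx":0,"wy":0,"wz":0},{"dx":-2.2,"dy":0,"dz":0,"wx":0,"wy":0,"wz":0},{"dx":-2.2,"dy":0,"dz":0,"wx":0,"wy":0,"wz":0},{"dx":-2.2,"dy":0,"dz":0,"wx":0,"wy":0,"wz":0},{"dx":-2,"dy":0,"dz":0,"wx":0,"wy":0,"wz":0},{"dx":-0.7,"dy":0,"dz":0,"wx":0,"wy":0,"wz":0},{"dx":0,"dy":0,"dz":0,"wx":0,"wy":0,"wz":0},{"dx":0,"dy":0,"dz":0,"wx":0,"wy":0,"wz":0}]'
python3 -c "
from h import *
go(.6135,.0385,.1425,-8.6)"
```

```text
t: 38.75
tcp_pos: [0.5025, 0.0551, 0.1484]
tool_rot: [0.075, 0.997, -0.0, 0.0]
force: [0.0, -0.2, -1.6]
finger_gap: 0.744
gripper_force: 39.3
t: 39.75
tcp_pos: [0.612, 0.0386, 0.1481]
tool_rot: [0.075, 0.997, 0.0, -0.001]
force: [-0.8, 0.5, -0.9]
finger_gap: 0.742
gripper_force: 39.3
t 39.75 tcp [0.612  0.0386 0.1481] yaw -8.60 tilt [-0.   -0.11 -0.  ] | wz 0.00  d [-0.15  0.01  0.56] F [-0.8  0.5 -0.9] gap 0.742 gf 39.3
```

```bash
python3 -m inch '[{"dx":-0.15,"dy":0,"dz":0.3,"wx":0,"wy":0,"wz":0},{"dx":0,"dy":0,"dz":0.25,"wx":0,"wy":0,"wz":0},{"dx":0,"dy":0,"dz":0,"wx":0,"wy":0,"wz":0}]'
python3 -m inch '[{"dx":0,"dy":0,"dz":0,"wx":0,"wy":0,"wz":0},{"dx":0,"dy":0,"dz":0,"wx":0,"wy":0,"wz":0},{"dx":0,"dy":0,"dz":0,"wx":0,"wy":0,"wz":0},{"dx":0,"dy":0,"dz":0,"wx":0,"wy":0,"wz":0}]' 1
python3 -m inch '[{"dx":0,"dy":0,"dz":-2,"wx":0,"wy":0,"wz":0},{"dx":0,"dy":0,"dz":-4,"wx":0,"wy":0,"wz":0},{"dx":0,"dy":0,"dz":-4,"wx":0,"wy":0,"wz":1.7},{"dx":0,"dy":0,"dz":0,"wx":0,"wy":0,"wz":1.7},{"dx":0,"dy":0,"dz":0,"wx":0,"wy":0,"wz":0}]'
python3 -c "
from h import *
go(.5302,-.2705,.24,-12)"
```

```text
t: 40.12
tcp_pos: [0.6143, 0.0382, 0.1428]
tool_rot: [0.075, 0.997, -0.0, -0.0]
force: [0.7, 0.5, -1.6]
finger_gap: 0.742
gripper_force: 39.4
t: 40.62
tcp_pos: [0.6145, 0.0381, 0.143]
tool_rot: [0.075, 0.997, -0.0, 0.0]
force: [-1.0, 0.3, -0.3]
finger_gap: 0.998
gripper_force: 0.0
t: 41.25
tcp_pos: [0.614, 0.0382, 0.2425]
tool_rot: [0.104, 0.995, -0.0, -0.0]
force: [-0.1, 0.0, -0.1]
finger_gap: 0.999
gripper_force: 0.0
t 41.25 tcp [0.614  0.0382 0.2425] yaw -12.00 tilt [-0.01 -0.06  0.  ] | wz 0.00  d [  1.77 -31.94   0.25] F [-0.1  0.  -0.1] gap 0.999 gf 0.0
```

```bash
python3 -m inch '[{"dx":0.3,"dy":-5.3,"dz":0,"wx":0,"wy":0,"wz":0},{"dx":0.3,"dy":-5.3,"dz":0,"wx":0,"wy":0,"wz":0},{"dx":0.3,"dy":-5.3,"dz":0,"wx":0,"wy":0,"wz":0},{"dx":0.3,"dy":-5.3,"dz":0,"wx":0,"wy":0,"wz":0},{"dx":0.3,"dy":-5.3,"dz":0,"wx":0,"wy":0,"wz":0},{"dx":0.3,"dy":-5.4,"dz":0,"wx":0,"wy":0,"wz":0},{"dx":0,"dy":0,"dz":0,"wx":0,"wy":0,"wz":0},{"dx":0,"dy":0,"dz":4,"wx":0,"wy":0,"wz":0},{"dx":0,"dy":0,"dz":4,"wx":0,"wy":0,"wz":0},{"dx":0,"dy":0,"dz":4,"wx":0,"wy":0,"wz":0}]'
python3 -m inch '[{"dx":0,"dy":0,"dz":2.5,"wx":0,"wy":0,"wz":0},{"dx":0,"dy":0,"dz":1.5,"wx":0,"wy":0,"wz":0},{"dx":0,"dy":0,"dz":0,"wx":0,"wy":0,"wz":0},{"dx":0,"dy":0,"dz":0,"wx":0,"wy":0,"wz":0}]'
python3 -m inch '[{"dx":0,"dy":0,"dz":0,"wx":0,"wy":0,"wz":0},{"dx":0,"dy":0,"dz":0,"wx":0,"wy":0,"wz":0},{"dx":0,"dy":0,"dz":0,"wx":0,"wy":0,"wz":0},{"dx":0,"dy":0,"dz":0,"wx":0,"wy":0,"wz":0},{"dx":0,"dy":0,"dz":0,"wx":0,"wy":0,"wz":0},{"dx":0,"dy":0,"dz":0,"wx":0,"wy":0,"wz":0}]' 0.3 30
python3 -m inch '[{"dx":0,"dy":0,"dz":-3,"wx":0,"wy":0,"wz":0},{"dx":0,"dy":0,"dz":-5,"wx":0,"wy":0,"wz":0},{"dx":0,"dy":0,"dz":-5,"wx":0,"wy":0,"wz":-1.7},{"dx":0,"dy":0,"dz":0,"wx":0,"wy":0,"wz":-1.7},{"dx":0,"dy":0,"dz":0,"wx":0,"wy":0,"wz":0}]'
python3 -c "
from h import *
go(.4552,.062,.15,-8.6)"
```

```text
t: 42.5
tcp_pos: [0.53, -0.2684, 0.1206]
tool_rot: [0.104, 0.995, 0.001, -0.001]
force: [1.0, -0.6, -0.3]
finger_gap: 1.001
gripper_force: 0.0
t: 43.0
tcp_pos: [0.5311, -0.2702, 0.0836]
tool_rot: [0.104, 0.995, -0.0, 0.001]
force: [-0.3, 1.1, -0.9]
finger_gap: 1.002
gripper_force: 0.0
t: 43.75
tcp_pos: [0.5312, -0.2713, 0.0841]
tool_rot: [0.105, 0.995, -0.001, 0.001]
force: [-1.0, -2.8, 6.0]
finger_gap: 0.622
gripper_force: 33.6
t: 44.38
tcp_pos: [0.5298, -0.2693, 0.2122]
tool_rot: [0.075, 0.997, 0.001, -0.001]
force: [-0.5, 0.2, -1.1]
finger_gap: 0.623
gripper_force: 32.9
t 44.38 tcp [ 0.5298 -0.2693  0.2122] yaw -8.62 tilt [ 0.08 -0.1  -0.  ] | wz -0.02  d [12.33 31.64  6.22] F [-0.5  0.2 -1.1] gap 0.623 gf 32.9
```

```bash
python3 -m inch '[{"dx":2,"dy":5.3,"dz":0,"wx":0,"wy":0,"wz":0},{"dx":2,"dy":5.3,"dz":0,"wx":0,"wy":0,"wz":0},{"dx":2,"dy":5.3,"dz":0,"wx":0,"wy":0,"wz":0},{"dx":2,"dy":5.3,"dz":0,"wx":0,"wy":0,"wz":0},{"dx":2.1,"dy":5.3,"dz":0,"wx":0,"wy":0,"wz":0},{"dx":2.2,"dy":5.2,"dz":0,"wx":0,"wy":0,"wz":0},{"dx":0,"dy":0,"dz":3,"wx":0,"wy":0,"wz":0},{"dx":0,"dy":0,"dz":3.1,"wx":0,"wy":0,"wz":0},{"dx":0,"dy":0,"dz":0,"wx":0,"wy":0,"wz":0},{"dx":0,"dy":0,"dz":0,"wx":0,"wy":0,"wz":0}]'
python3 -c "
from h import *
go(.5645,.0455,.151,-8.6)"
```

```text
t: 45.62
tcp_pos: [0.456, 0.0616, 0.1515]
tool_rot: [0.075, 0.997, 0.0, -0.001]
force: [-0.7, 0.9, -0.9]
finger_gap: 0.63
gripper_force: 32.9
t 45.62 tcp [0.456  0.0616 0.1515] yaw -8.64 tilt [-0.   -0.11 -0.  ] | wz -0.04  d [-10.97   0.03   0.05] F [-0.7  0.9 -0.9] gap 0.630 gf 32.9
```

```bash
python3 -m inch '[{"dx":-1,"dy":0,"dz":0,"wx":0,"wy":0,"wz":0},{"dx":-1.2,"dy":0,"dz":0,"wx":0,"wy":0,"wz":0},{"dx":-1.2,"dy":0,"dz":0,"wx":0,"wy":0,"wz":0},{"dx":-1.2,"dy":0,"dz":0,"wx":0,"wy":0,"wz":0}]'
python3 -m inch '[{"dx":-1.8,"dy":0,"dz":0,"wx":0,"wy":0,"wz":0},{"dx":-2,"dy":0,"dz":0,"wx":0,"wy":0,"wz":0},{"dx":-1.6,"dy":0,"dz":0,"wx":0,"wy":0,"wz":0},{"dx":-1,"dy":0,"dz":0,"wx":0,"wy":0,"wz":0},{"dx":0,"dy":0,"dz":0,"wx":0,"wy":0,"wz":0},{"dx":0,"dy":0,"dz":0.3,"wx":0,"wy":0,"wz":0},{"dx":0,"dy":0,"dz":0.3,"wx":0,"wy":0,"wz":0},{"dx":0,"dy":0,"dz":0,"wx":0,"wy":0,"wz":0}]'
python3 -c "
from h import *
go(.5645,.0455,.144,-8.6)"
```

```text
t: 46.12
tcp_pos: [0.5031, 0.0545, 0.1523]
tool_rot: [0.075, 0.997, -0.0, 0.001]
force: [-0.2, -1.0, -0.5]
finger_gap: 0.626
gripper_force: 32.9
t: 47.12
tcp_pos: [0.5645, 0.0454, 0.1455]
tool_rot: [0.075, 0.997, 0.0, -0.001]
force: [-0.4, -1.0, -1.6]
finger_gap: 0.627
gripper_force: 32.9
t 47.12 tcp [0.5645 0.0454 0.1455] yaw -8.60 tilt [-0.   -0.08  0.  ] | wz -0.00  d [0.   0.01 0.15] F [-0.4 -1.  -1.6] gap 0.627 gf 32.9
```

Release, then fetch the stop (placed at TCP .4642,-.2536,.0835).

```bash
python3 -m inch '[{"dx":0,"dy":0,"dz":0.1,"wx":0,"wy":0,"wz":0},{"dx":0,"dy":0,"dz":0,"wx":0,"wy":0,"wz":0},{"dx":0,"dy":0,"dz":0,"wx":0,"wy":0,"wz":0},{"dx":0,"dy":0,"dz":0,"wx":0,"wy":0,"wz":0},{"dx":0,"dy":0,"dz":0,"wx":0,"wy":0,"wz":0}]' 1
python3 -m inch '[{"dx":0,"dy":0,"dz":-2,"wx":0,"wy":0,"wz":0},{"dx":0,"dy":0,"dz":-4,"wx":0,"wy":0,"wz":0},{"dx":0,"dy":0,"dz":-3.5,"wx":0,"wy":0,"wz":1.7},{"dx":0,"dy":0,"dz":0,"wx":0,"wy":0,"wz":1.7},{"dx":0,"dy":0,"dz":0,"wx":0,"wy":0,"wz":0}]'
python3 -c "
from h import *
go(.4642,-.2536,.0835,-12)"
```

```text
t: 47.75
tcp_pos: [0.5652, 0.0452, 0.145]
tool_rot: [0.075, 0.997, -0.0, 0.0]
force: [-0.9, -0.2, -0.9]
finger_gap: 0.999
gripper_force: 0.0
t: 48.38
tcp_pos: [0.5646, 0.0453, 0.2395]
tool_rot: [0.105, 0.995, -0.0, -0.001]
force: [-0.7, 0.0, -1.2]
finger_gap: 0.995
gripper_force: 0.0
t 48.38 tcp [0.5646 0.0453 0.2395] yaw -12.00 tilt [-0.01 -0.06 -0.  ] | wz -0.00  d [  3.61 -31.32  15.6 ] F [-0.7  0.  -1.2] gap 0.995 gf 0.0
```

```bash
python3 -m inch '[{"dx":0.6,"dy":-5.2,"dz":0,"wx":0,"wy":0,"wz":0},{"dx":0.6,"dy":-5.2,"dz":0,"wx":0,"wy":0,"wz":0},{"dx":0.6,"dy":-5.2,"dz":0,"wx":0,"wy":0,"wz":0},{"dx":0.6,"dy":-5.2,"dz":0,"wx":0,"wy":0,"wz":0},{"dx":0.6,"dy":-5.2,"dz":0,"wx":0,"wy":0,"wz":0},{"dx":0.6,"dy":-5.3,"dz":0,"wx":0,"wy":0,"wz":0},{"dx":0,"dy":0,"dz":0,"wx":0,"wy":0,"wz":0},{"dx":0,"dy":0,"dz":4,"wx":0,"wy":0,"wz":0},{"dx":0,"dy":0,"dz":4,"wx":0,"wy":0,"wz":0},{"dx":0,"dy":0,"dz":4,"wx":0,"wy":0,"wz":0}]' 0.75
python3 -m inch '[{"dx":0,"dy":0,"dz":2.2,"wx":0,"wy":0,"wz":0},{"dx":0,"dy":0,"dz":1.3,"wx":0,"wy":0,"wz":0},{"dx":0,"dy":0,"dz":0,"wx":0,"wy":0,"wz":0},{"dx":0,"dy":0,"dz":0,"wx":0,"wy":0,"wz":0}]'
python3 -m inch '[{"dx":0,"dy":0,"dz":0,"wx":0,"wy":0,"wz":0},{"dx":0,"dy":0,"dz":0,"wx":0,"wy":0,"wz":0},{"dx":0,"dy":0,"dz":0,"wx":0,"wy":0,"wz":0},{"dx":0,"dy":0,"dz":0,"wx":0,"wy":0,"wz":0},{"dx":0,"dy":0,"dz":0,"wx":0,"wy":0,"wz":0},{"dx":0,"dy":0,"dz":0,"wx":0,"wy":0,"wz":0}]' 0.1 30
python3 -m inch '[{"dx":0,"dy":0,"dz":-3,"wx":0,"wy":0,"wz":0},{"dx":0,"dy":0,"dz":-5,"wx":0,"wy":0,"wz":0},{"dx":0,"dy":0,"dz":-5,"wx":0,"wy":0,"wz":-1.7},{"dx":0,"dy":0,"dz":0,"wx":0,"wy":0,"wz":-1.7},{"dx":0,"dy":0,"dz":0,"wx":0,"wy":0,"wz":0}]'
python3 -c "
from h import *
go(.4594,.0602,.144,-8.6)"
```

```text
t: 49.62
tcp_pos: [0.4644, -0.2519, 0.1179]
tool_rot: [0.104, 0.995, 0.001, -0.001]
force: [-0.4, 1.0, -0.1]
finger_gap: 0.755
gripper_force: 0.0
t: 50.12
tcp_pos: [0.4652, -0.2534, 0.0855]
tool_rot: [0.104, 0.995, -0.0, 0.0]
force: [-0.2, -0.0, 0.1]
finger_gap: 0.753
gripper_force: 0.0
t: 50.88
tcp_pos: [0.4652, -0.2538, 0.0859]
tool_rot: [0.105, 0.995, -0.001, 0.001]
force: [-0.3, -0.8, 5.9]
finger_gap: 0.412
gripper_force: 30.6
t: 51.5
tcp_pos: [0.4643, -0.253, 0.2146]
tool_rot: [0.075, 0.997, 0.0, -0.0]
force: [0.2, -0.5, -1.0]
finger_gap: 0.417
gripper_force: 30.1
t 51.50 tcp [ 0.4643 -0.253   0.2146] yaw -8.62 tilt [ 0.03 -0.05 -0.  ] | wz -0.02  d [ 5.17 30.9   7.06] F [ 0.2 -0.5 -1. ] gap 0.417 gf 30.1
```

```bash
python3 -m inch '[{"dx":0.8,"dy":5.1,"dz":0,"wx":0,"wy":0,"wz":0},{"dx":0.8,"dy":5.1,"dz":0,"wx":0,"wy":0,"wz":0},{"dx":0.9,"dy":5.2,"dz":0,"wx":0,"wy":0,"wz":0},{"dx":0.9,"dy":5.2,"dz":0,"wx":0,"wy":0,"wz":0},{"dx":0.9,"dy":5.2,"dz":0,"wx":0,"wy":0,"wz":0},{"dx":0.9,"dy":5.1,"dz":0,"wx":0,"wy":0,"wz":0},{"dx":0,"dy":0,"dz":3.4,"wx":0,"wy":0,"wz":0},{"dx":0,"dy":0,"dz":3.4,"wx":0,"wy":0,"wz":0},{"dx":0,"dy":0,"dz":0,"wx":0,"wy":0,"wz":0},{"dx":0,"dy":0,"dz":0,"wx":0,"wy":0,"wz":0}]'
python3 -m inch '[{"dx":0,"dy":0,"dz":0,"wx":0,"wy":0,"wz":0},{"dx":0,"dy":0,"dz":0,"wx":0,"wy":0,"wz":0}]'
python3 -c "
from h import *
go(.4594,.0602,.1466,-8.6)
go(.5249,.0504,.1466,-8.6)"
```

```text
t: 52.75
tcp_pos: [0.4594, 0.0597, 0.1466]
tool_rot: [0.075, 0.997, 0.0, -0.001]
force: [0.7, -0.1, -0.5]
finger_gap: 0.421
gripper_force: 30.3
t: 53.0
tcp_pos: [0.4601, 0.0597, 0.1478]
tool_rot: [0.075, 0.997, -0.0, 0.001]
force: [0.4, -0.7, -1.0]
finger_gap: 0.415
gripper_force: 30.3
t 53.00 tcp [0.4601 0.0597 0.1478] yaw -8.63 tilt [ 0.    0.12 -0.  ] | wz -0.03  d [0.08 0.04 0.12] F [ 0.4 -0.7 -1. ] gap 0.415 gf 30.3
t 53.00 tcp [0.4601 0.0597 0.1478] yaw -8.63 tilt [ 0.    0.12 -0.  ] | wz -0.03  d [-6.54  0.05  0.12] F [ 0.4 -0.7 -1. ] gap 0.415 gf 30.3
```

```bash
python3 -m inch '[{"dx":-1,"dy":0.05,"dz":0.1,"wx":0,"wy":0,"wz":0},{"dx":-1,"dy":0,"dz":0,"wx":0,"wy":0,"wz":0},{"dx":-1,"dy":0,"dz":0,"wx":0,"wy":0,"wz":0},{"dx":-0.5,"dy":0,"dz":0,"wx":0,"wy":0,"wz":0},{"dx":0,"dy":0,"dz":0,"wx":0,"wy":0,"wz":0}]'
python3 -m inch '[{"dx":-1.2,"dy":0,"dz":0,"wx":0,"wy":0,"wz":0},{"dx":-1.2,"dy":0,"dz":0,"wx":0,"wy":0,"wz":0},{"dx":-0.6,"dy":0,"dz":0,"wx":0,"wy":0,"wz":0},{"dx":0,"dy":0,"dz":0,"wx":0,"wy":0,"wz":0},{"dx":0,"dy":0,"dz":0.3,"wx":0,"wy":0,"wz":0},{"dx":0,"dy":0,"dz":0,"wx":0,"wy":0,"wz":0}]'
```

```text
t: 53.62
tcp_pos: [0.4948, 0.055, 0.1458]
tool_rot: [0.075, 0.997, -0.0, 0.0]
force: [-0.4, 0.2, -0.6]
finger_gap: 0.415
gripper_force: 30.3
t: 54.38
tcp_pos: [0.5236, 0.0507, 0.1429]
tool_rot: [0.075, 0.997, 0.0, -0.0]
force: [0.5, 0.2, 0.4]
finger_gap: 0.417
gripper_force: 30.5
```

```bash
python3 -m inch '[{"dx":0,"dy":0,"dz":0,"wx":0,"wy":0,"wz":0},{"dx":0,"dy":0,"dz":0,"wx":0,"wy":0,"wz":0},{"dx":0,"dy":0,"dz":0,"wx":0,"wy":0,"wz":0},{"dx":0,"dy":0,"dz":0,"wx":0,"wy":0,"wz":0},{"dx":0,"dy":0,"dz":0,"wx":0,"wy":0,"wz":0}]' 1
python3 -m inch '[{"dx":0,"dy":0,"dz":-2,"wx":0,"wy":0,"wz":0},{"dx":0,"dy":0,"dz":-4,"wx":0,"wy":0,"wz":0},{"dx":0,"dy":0,"dz":-5,"wx":0,"wy":0,"wz":0},{"dx":-2,"dy":0,"dz":-5,"wx":0,"wy":0,"wz":0},{"dx":-4,"dy":0,"dz":-5,"wx":0,"wy":0,"wz":0},{"dx":-4,"dy":0.5,"dz":-1,"wx":0,"wy":0,"wz":0},{"dx":0,"dy":0,"dz":0,"wx":0,"wy":0,"wz":0},{"dx":0,"dy":0,"dz":0,"wx":0,"wy":0,"wz":0}]'
python3 - <<'E'
from h import *
a,b,s=[eyes.snapshot(n)[:,:,::-1] for n in('wrist','side','scene')]
r=lambda i:cv2.resize(i,(400,300),interpolation=cv2.INTER_CUBIC)
cv2.imwrite('pics/Z.png',np.vstack([np.hstack([r(a[0:300,120:520]),r(b[130:250,240:400])]),np.hstack([r(s[180:330,250:450]),r(s[220:330,375:522])])]))
E
```

```text
t: 55.0
tcp_pos: [0.5239, 0.0507, 0.1429]
tool_rot: [0.075, 0.997, -0.0, -0.0]
force: [0.1, -0.0, 0.8]
finger_gap: 0.994
gripper_force: 0.0
t: 56.0
tcp_pos: [0.6215, 0.0409, 0.3606]
tool_rot: [0.075, 0.997, 0.0, -0.002]
force: [-0.8, -0.6, 0.4]
finger_gap: 0.999
gripper_force: 0.0
```

View pics/Z.png

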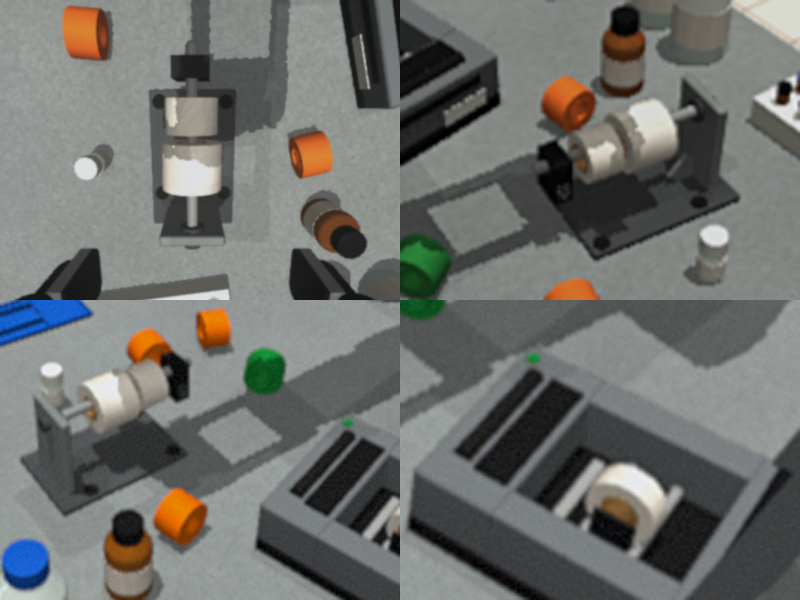

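The final view shows the stop, middle and wide rolls back in their places on the spindle. The narrow roll lies on the rollers in the bay, and the vial and amber bottle look undisturbed.

```bash
python3 -c "
from station import workorder
print(workorder.sign_off())"
```

```text
the job is handed in; nothing more can be done
None
```

The narrow roll is loaded on the printer's rollers between the guides, and the wide roll, middle roll and end stop are back where they hung on the spindle. The job was handed in at about 56 s of the 147 s allowed; the final views show the vial and amber bottle undisturbed, but they did not cover the clear bottle.

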